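Clear the key-fob repair mat and load the test station

ROBOT

A 6-joint arm with a two-finger parallel gripper is mounted at the origin on the work surface. World frame = base frame: x ahead of the robot, y to its left, z up, the work surface at z = 0. Lengths are in m, angles in rad, forces in N, time in s.
With the tool pointing down it reaches from about 0.3 to 0.75 m from the base axis. Payload 8.5 kg.
Tool frame: the origin (TCP) lies at the very end of the fingers, on their centre line; the grasp point (between the pads) lies 19 mm behind it; z points along the fingers, y is the line along which they close (so a half turn about z gives the same grasp; the last joint's range is limited). The gripper opens to 88 mm and grips with 3 to 60 N. Pads are 18 mm wide; open, the fingers measure 123 mm over their backs; the gripper's body (75 mm by 187 mm) begins 45 mm behind the grasp point.
Start: joints at [-1.564, 0.381, 1.297, -0, 1.464, -0.215], TCP at [0.121, -0.537, 0.239] pointing down, gripper open.
Joint ranges: [-3.11, 3.11], [-0.89, 2.33], [0.22, 2.48], [-1.42, 4.56], [0.17, 2.85], [-2.88, 2.88]. Speed limits (rad/s): [2.39, 2.39, 3.14, 3.14, 3.14, 3.14].

INTERFACE

Orientations are given as a unit quaternion [x, y, z, w].
In Python, from cell import arm gives the robot as it stands. The module is installed in compiled form; this text tells all that it offers.
- The arm moves only by the tool drive_tool, never from a script. Its argument "motion" is a list of rows, each a list of 3 entries, a list of its own where there are three numbers: the shift along the tool's x, y, z in cm, then the turn, a rotation vector about the tool's x, y, z in rad, then the closure, from -1 (fully open) to 1 (shut). In form: [[[tx, ty, tz], [wx, wy, wz], fingers], ...]. A call has 1 to 5 rows; each row shifts and turns the commanded pose from where the row before left it, along the tool's axes as they then stand; what a row does not reach is not made up. A row lasts 1/8 s, in which the tool goes at most 62.5 mm and 10.7 degrees, less where a joint would pass 70% of its speed; a pose out of reach is approached as far as the arm can. A call with a gripper value outside its range is refused whole. The fingers move at their own pace and stop on an object; the grip force is fixed at half the most. Time passes only in rows, so rows that do not move let the fingers close. It gives the time, the measured TCP pose, the force, the opening and the grip force at its end, in the units of the state.
- arm.observe(): the state, without advancing time (a new reading comes with each control period).
- arm.grab_frame(name): name is "scene" or "top" or "wrist"; returns a dict with "color" (400x640x3 uint8, red, green, blue), "fx", "fy", "cx", "cy" (pixels), "extrinsics" (4x4, takes a point from world to camera coordinates); the wrist camera has in their place "tool_from_camera" (4x4, takes a point from camera to tool coordinates, whose origin is the TCP and whose axes are the flange's). Camera axes: x right, y down, z forward; pixel columns grow to the right and rows downward; lengths in m; the calibration is good to about 2 mm. A picture is of the moment at which its call begins: read the wrist's pose just before it. There is no depth.
- arm.hand_in(): hands the job in; it is judged then, once.
The state is a dict: "time_s": time; "qpos": joint angles; "qvel": joint speeds; "effort": joint torques, N m; "position": TCP position; "tcp_rot": TCP orientation; "wrist_force": force on the tool from outside, world axes, zero at the start; "moment": the same for the moment, N m; "finger_gap": finger opening in m; "grip_force": force on a finger pad.
Only numpy, scipy, OpenCV 4.12 (cv2) and the standard library are available. Lean on these libraries where they do the work, as an engineer would, in place of code of your own. Each camera call takes 0.05 s, during which the arm holds its last target. There are 200 camera calls.

TASK

Clear the repair mat: both coin cells go into the round dish, lying flat and not on top of each other, and both solder spools stand upright in the rectangular tray. Lift the clear guard of the test station, lay the key fob flat, buttons up, inside the nest with its length along the nest's, then lower the guard fully closed over it. The test station and the sorting may be done in any order; let go of everything at the end.

Things in the scene. Friction and masses are not known exactly. Their poses are not given: they have to be found in the camera images.
- cell_a: one of two identical bright steel coin cells: a flat disc 24.5 mm across and 7.7 mm thick, lying flat on the bench mat. Origin at the middle of the disc, z along its axis. About 12 g.
- cell_b: one of two identical bright steel coin cells: a flat disc 24.5 mm across and 7.7 mm thick, lying flat on the bench mat. Origin at the middle of the disc, z along its axis. About 12 g.
- spool_a: one of two identical small solder spools standing on end: white flanges 40 mm across, grey winding 36 mm across between them, 40 mm tall in all. Origin at its middle (20 mm above its underside), z along its axis. About 110 g.
- spool_b: one of two identical small solder spools standing on end: white flanges 40 mm across, grey winding 36 mm across between them, 40 mm tall in all. Origin at its middle (20 mm above its underside), z along its axis. About 110 g.
- fob: black key fob lying flat on the mat, its three round buttons up: a slab 60 mm long (its x), 36 mm wide (its y), 14 mm thick, with a small steel eyelet that makes it 7.5 mm longer at the +x end. Origin at the centre of the slab's underside, z up. About 45 g.
- dish: fixed shallow round steel dish for coin cells, 116 mm across and 14 mm high; inside it is flat, 106 mm across at the floor, floor 3 mm thick, wall 3 mm. Origin at the centre of its underside.
- tray: fixed shallow rectangular grey tray for spools, 110 mm (its x) by 150 mm (its y), 15 mm high, walls and floor 3 mm thick, open on top. Origin at the centre of its underside.
- station: fixed fob test station: grey block 150 x 150 mm, 30 high. Origin on the bench under the nest's centre; -x side is the front, facing the robot. Nest on its flat top: inside 56 mm (x) by 84 mm (y), rim 5 high, 4 thick; the fob lies in it with its length along the station's y, either way round. Hinge line of the clear guard: along y at x = +60 mm, 34 mm above the bench.
- guard (a joint): angle of the station's clear guard (rad): 0 fully closed, grows as its front is lifted, to 1.9 (leaning back). A hood 115 mm long from the hinge forward, 124 wide, 36 high, open at the back and underneath, 150 g. A stiff friction hinge (about 0.2 N m) holds it wherever it is left.
- guard_bar (a point): middle of the guard's handle, a round black bar 10 mm thick along the station's y, 80 mm clear between its arms, 38 mm clear in front of the hood. Guard closed: 158 mm forward (-x) of the hinge line and 14 mm above it. The bar can turn between the fingers; a gripper pointing straight down astride it clears the hood from closed to about 1.6 rad.

How it is judged:
On the way, in this order (a step that is already met when the one before it is completed fails the run):
1. the guard is lifted (beyond 0.7 rad) (value of joint guard above 0.7 rad), for 0.1 s.
2. the fob lies in the nest while the guard is still up (x of fob in the frame of station between -0.013 and 0.013 m and y of fob in the frame of station between -0.015 and 0.015 m and z of fob in the frame of station between 0.026 and 0.034 m and angle between fob's own z axis and vertical below 0.15 rad and angle between the x axis of fob and the y axis of station, either way round below 0.3 rad and value of joint guard above 0.7 rad), for 0.2 s.
3. the guard is lowered closed (below 0.08 rad) with the fob in the nest (x of fob in the frame of station between -0.013 and 0.013 m and y of fob in the frame of station between -0.015 and 0.015 m and z of fob in the frame of station between 0.026 and 0.034 m and angle between fob's own z axis and vertical below 0.15 rad and angle between the x axis of fob and the y axis of station, either way round below 0.3 rad and value of joint guard below 0.08 rad), for 0.2 s.
At the end, for the whole second after the job is handed in: Cells flat on the dish's floor (within 46 mm of its middle); spools on end inside the tray (within 36 mm in x, 56 mm in y); fob buttons up in the nest (13 mm in x, 15 mm in y, 0.3 rad); all these level to 0.15 rad; guard below 0.08 rad; all released and at rest (all of step 3 and linear speed of each of fob, cell_a, spool_a, cell_b, spool_b below 0.02 m/s and contact force between each of fob, cell_a, spool_a, cell_b, spool_b and the fingers below 0.05 N and horizontal distance between each of cell_a, cell_b and dish below 0.046 m and angle between the z axis of each of cell_a, cell_b and the z axis of dish, either way round below 0.15 rad and z of cell_a in the frame of dish between 0.003 and 0.01 m and x of spool_a in the frame of tray between -0.036 and 0.036 m and y of spool_a in the frame of tray between -0.056 and 0.056 m and z of spool_a in the frame of tray between 0.018 and 0.028 m and angle between the z axis of each of spool_a, spool_b and the z axis of tray, either way round below 0.15 rad and z of cell_b in the frame of dish between 0.003 and 0.01 m and x of spool_b in the frame of tray between -0.036 and 0.036 m and y of spool_b in the frame of tray between -0.056 and 0.056 m and z of spool_b in the frame of tray between 0.018 and 0.028 m); the robot touches nothing.
It also fails if it takes over 136 s, if anything falls off the work surface, if the arm or the gripper's body presses on something with over 40 N, if the wrist force passes 120 N, or if a joint passes its speed limit or range.

## Working session

There is one attempt and no reset: what is moved stays moved. The work goes in short steps, Python scripts to look and compute and a tool call to move; the robot and the scene stay as the last step left them, time stands still between calls to the robot, and variables do not carry over. Pictures are saved under pics/ and viewed, at most 17 in all, crops included, and the job is handed in when it is done.

Besides the shell and the picture viewer there is one more tool, called after "Emit:" as a command line: name --argument value ..., lists and objects as JSON in quotes. drive_tool: Moves the arm, as the interface text tells. Its arguments: {"type":"object","properties":{"motion":{"type":"array"}},"required":["motion"]}

```bash
mkdir -p pics
cat > h.py <<'E'
import numpy as np,cv2
from cell import arm
from scipy.spatial.transform import Rotation as R
def snap(n,f):
    d=arm.grab_frame(n); cv2.imwrite('pics/'+f,d['color'][:,:,::-1]); return d
def ray(d,u,v,z):
    T=np.linalg.inv(np.array(d['extrinsics'])); p=np.array([(u-d['cx'])/d['fx'],(v-d['cy'])/d['fy'],1.])
    r=T[:3,:3]@p; o=T[:3,3]; return o+r*(z-o[2])/r[2]
def proj(d,P):
    T=np.array(d['extrinsics']);c=T[:3,:3]@np.array(P)+T[:3,3];return [d['fx']*c[0]/c[2]+d['cx'],d['fy']*c[1]/c[2]+d['cy']]
def plan(p,yaw=None):
    "shift in tool axes cm & turn to reach world p"
    s=arm.observe(); r=R.from_quat(s['tcp_rot']); return np.round(r.inv().apply(np.array(p)-s['position'])*100,2)
E
python3 - <<'E'
from h import *
import pickle
D={}
for n in('top','scene'):
    D[n]=snap(n,n+'1.png')
    print(n,D[n]['fx'],np.round(np.linalg.inv(np.array(D[n]['extrinsics'])),3))
pickle.dump(D,open('D.pkl','wb'))
s=arm.observe();print(s['position'],R.from_quat(s['tcp_rot']).as_matrix().round(3),s['time_s'],s['finger_gap'])
E
```

```text
top 413.04874379272985 [[ 0.018 -0.997  0.076  0.493]
 [-1.    -0.017  0.011  0.03 ]
 [-0.01  -0.076 -0.997  0.899]
 [ 0.     0.     0.     1.   ]]
scene 482.39570990864513 [[-0.787  0.437 -0.436  1.096]
 [ 0.617  0.552 -0.56   0.69 ]
 [-0.004 -0.71  -0.704  0.901]
 [ 0.     0.     0.     1.   ]]
[ 0.12099335 -0.53626189  0.23820849] [[ 0.976  0.22  -0.   ]
 [ 0.22  -0.976  0.001]
 [ 0.    -0.001 -1.   ]] 0.1 0.08816520742333986
```

View pics/top1.png

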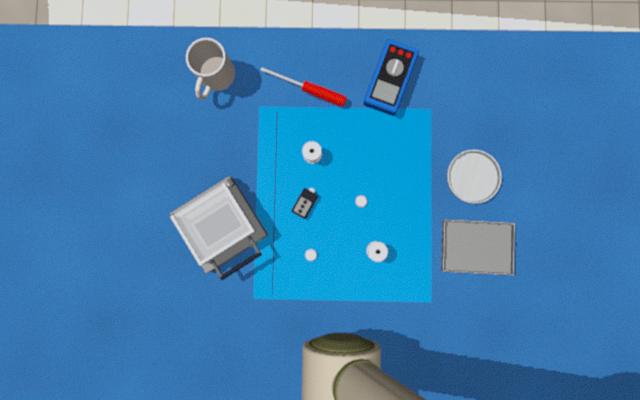

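View pics/scene1.png

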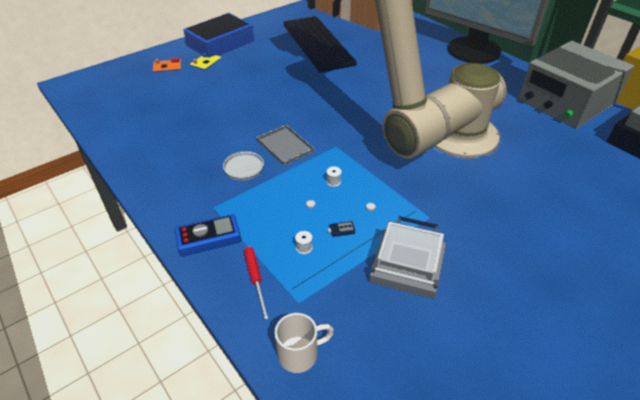

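The top view shows the spools at (312,150) and (377,250), the cells at (361,201) and (311,255), and the fob at (304,203) with its eyelet at (312,190). The dish is at (474,177), the tray at (479,247), and the station at about (220,225) with its bar at (240,264). Next I'll refine these by segmentation and a zoomed crop.

```bash
cat > seg.py <<'E'
from h import *
import pickle
D=pickle.load(open('D.pkl','rb'));d=D['top'];im=d['color'];hsv=cv2.cvtColor(im,cv2.COLOR_RGB2HSV)
def blob(x0,y0,x1,y1,m):
    n,l,s,c=cv2.connectedComponentsWithStats(m[y0:y1,x0:x1].astype(np.uint8));i=1+np.argmax(s[1:,4])
    p=np.argwhere(l==i)[:,::-1]+[x0,y0]; return p.astype(np.float32)
lo=hsv[...,1]<110
for n,b,m,z in [('sA',(295,135,330,170),lo&(hsv[...,2]>150),.04),('sB',(360,235,395,268),lo&(hsv[...,2]>150),.04),
  ('c1',(350,190,372,212),lo,.0077),('c2',(300,244,322,266),lo,.0077),('dish',(440,145,510,208),lo,.014),('tray',(435,213,525,280),lo,.015),
  ('fob',(285,183,325,222),hsv[...,2]<110,.014),('bar',(215,240,275,285),hsv[...,2]<60,.048)]:
    p=blob(*b,m);r=cv2.minAreaRect(p);c,rr=cv2.minEnclosingCircle(p)
    w=[ray(d,*q,z)[:2].round(4).tolist() for q in cv2.boxPoints(r)]
    mid=ray(d,*r[0],z)[:2]
    w=np.array(w);print(n,len(p),r[0],'world',mid.round(4),'circ',ray(d,*c,z)[:2].round(4),'sides',np.linalg.norm(w[1]-w[0]).round(4),np.linalg.norm(w[2]-w[1]).round(4),'ang',np.degrees(np.arctan2(*(w[1]-w[0])[::-1])).round(1))
E
python3 seg.py
python3 - <<'E'
from h import *
i=cv2.imread('pics/top1.png')[165:290,160:330];cv2.imwrite('pics/crop1.png',cv2.resize(i,None,fx=4.5,fy=4.5,interpolation=cv2.INTER_CUBIC))
E
```

```text
sA 331 (311.5, 152.0) world [0.6565 0.0662] circ [0.6568 0.066 ] sides 0.04 0.0468 ang -89.1
sB 348 (376.5, 251.0) world [ 0.4522 -0.072 ] circ [ 0.4522 -0.0723] sides 0.0434 0.041 ang -88.9
c1 118 (360.5, 200.5) world [ 0.5584 -0.0404] circ [ 0.5578 -0.041 ] sides 0.0238 0.0238 ang -89.0
c2 120 (310.5, 254.5) world [0.4406 0.0653] circ [0.4406 0.0653] sides 0.0236 0.0234 ang -89.0
dish 2406 (474.00006103515625, 176.00001525878906) world [ 0.6149 -0.283 ] circ [ 0.6142 -0.2828] sides 0.1177 0.1176 ang -44.3
tray 3877 (478.0296325683594, 246.89166259765625) world [ 0.4636 -0.2897] circ [ 0.4623 -0.2896] sides 0.1123 0.1578 ang -3.0
fob 229 (304.6170959472656, 203.014404296875) world [0.5505 0.0799] circ [0.5505 0.0802] sides 0.0575 0.0343 ang -27.5
bar 116 (240.34613037109375, 265.26922607421875) world [0.4185 0.2067] circ [0.418  0.2064] sides 0.0916 0.0063 ang -55.3
```

View pics/crop1.png

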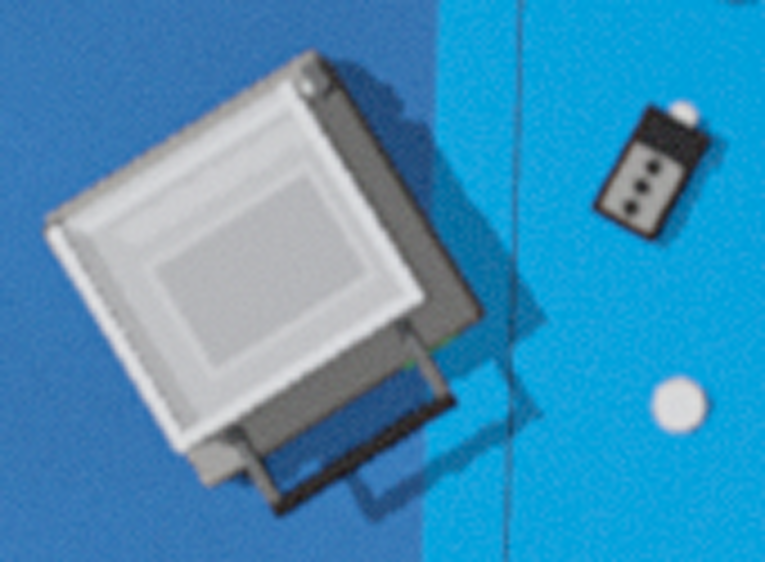

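The crop shows the closed guard with its bar ends at crop pixels (280,508) and (455,400). The block's top corners are at (483,315), (205,483) and (45,220), and the nest rim shows through the hood. The fob's eyelet is at (685,112), pointing away from the robot.

```bash
cat > st.py <<'E'
from h import *
import pickle
from scipy.optimize import least_squares
D=pickle.load(open('D.pkl','rb'));d=D['top']
# (local xyz, crop px)
C=[((-.098,-.0405,.048),(455,400)),((-.098,.0405,.048),(280,508)),((-.075,-.075,.03),(483,315)),((-.075,.075,.03),(205,483)),
((-.055,-.062,.07),(423,297)),((-.055,.062,.07),(183,448)),((-.032,-.046,.035),(375,270)),((-.032,.046,.035),(215,368)),((.032,.046,.035),(152,268)),((.032,-.046,.035),(312,166))]
def W(q,l): c,s=np.cos(q[2]),np.sin(q[2]); return [q[0]+c*l[0]-s*l[1],q[1]+s*l[0]+c*l[1],l[2]]
px=np.array([np.array(p)/4.5+[160,165]-.4 for _,p in C])
f=lambda q:(np.array([proj(d,W(q,l)) for l,_ in C])-px).ravel()
r=least_squares(f,[.5,.26,.55],loss='soft_l1');print(r.x,np.degrees(r.x[2]));print(f(r.x).reshape(-1,2).round(1).tolist())
for P in [(.66,.066,.04),(.4505,-.0725,.04),(.558,-.041,.0077),(.4406,.0653,.0077),(.5505,.08,.014),W(r.x,(-.098,-.04,.048)),W(r.x,(-.098,.04,.048)),W(r.x,(-.075,.075,.03))]: print(np.round(proj(D['scene'],P),1))
E
python3 st.py
python3 - <<'E'
from h import *
i=cv2.imread('pics/scene1.png')[150:305,280:460];cv2.imwrite('pics/crop2.png',cv2.resize(i,None,fx=3.8,fy=3.8,interpolation=cv2.INTER_CUBIC))
E
```

```text
[0.5022711  0.25976216 0.57526506] 32.96026013839614
[[-3.3, 0.5], [1.7, -2.4], [0.3, 0.7], [0.7, 1.6], [-0.0, -0.1], [0.2, -0.6], [1.4, 0.6], [-0.8, 2.2], [-2.3, -1.6], [-0.3, -2.2]]
[302.9 237.3]
[334.  171.5]
[309.9 203.5]
[370.1 206.3]
[341.7 227. ]
[400.8 219.2]
[433.6 227. ]
[445.5 242.3]
```

View pics/crop2.png

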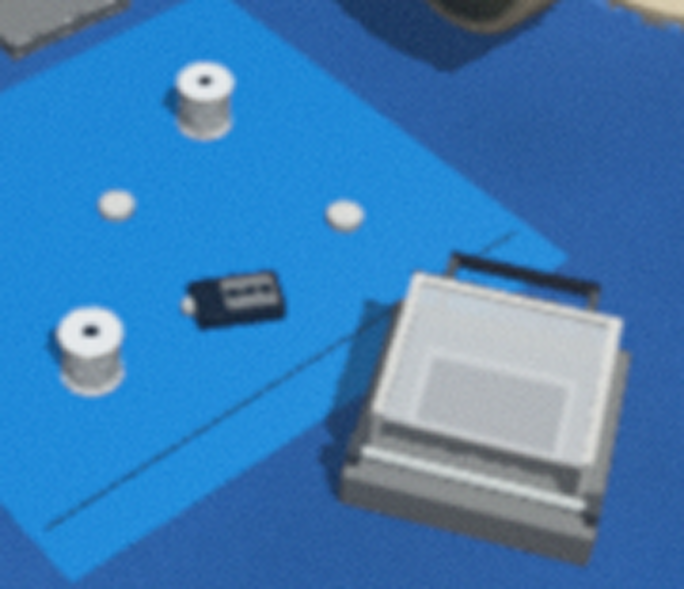

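The scene view agrees with the top-view estimates to about 1 px for the spools, cells, fob and bar. Station is at about (0.502, 0.260) with yaw 33°. Next is a planner that prints rounded rows.

```bash
cat > plan.py <<'E'
from h import *
S=np.array([.502,.260]);YS=np.radians(32.9)
def rot(yaw): # tool y at yaw, z down
    y=np.array([np.cos(yaw),np.sin(yaw),0]);z=np.array([0,0,-1.]);return R.from_matrix(np.c_[np.cross(y,z),y,z])
def st(x,y,z): c,s=np.cos(YS),np.sin(YS);return [S[0]+c*x-s*y,S[1]+s*x+c*y,z]
def bar(t): return st(.060-.158*np.cos(t)+.014*np.sin(t),0,.034+.158*np.sin(t)+.014*np.cos(t))
def go(wps,start=None):
    "wps: (pos,yaw deg,n rows,fingers). prints rows"
    s=arm.observe();p,r=np.array(s['position']),R.from_quat(s['tcp_rot'])
    if start: p,r=np.array(start[0]),rot(np.radians(start[1]))
    for P,yaw,n,f in wps:
        P=np.array(P,float);tr=rot(np.radians(yaw));p0=p.copy();w=(r.inv()*tr).as_rotvec();r0=r
        for k in range(1,n+1):
            d=np.round(r.inv().apply(p0+(P-p0)*k/n-p)*100,1)
            g=np.round((r.inv()*(r0*R.from_rotvec(w*k/n))).as_rotvec(),2)
            print([(d+0).tolist(),(g+0).tolist(),f]); p=p+r.apply(d/100); r=r*R.from_rotvec(g)
        print('--',P.round(4),yaw)
E
python3 - <<'E'
from plan import *
B=bar(0);print(B,np.degrees(YS))
go([([B[0],B[1],.13],32.9,15,.1),([B[0],B[1],.035],32.9,5,.1)])
E
```

```text
[np.float64(0.4197172532756275), np.float64(0.20676890390483427), np.float64(0.048)] 32.9
[[3.0, -4.4, 0.7], [0.0, 0.0, -0.13], 0.1]
[[3.6, -4.0, 0.8], [0.0, 0.0, -0.13], 0.1]
[[4.1, -3.4, 0.7], [0.0, 0.0, -0.12], 0.1]
[[4.4, -3.0, 0.7], [0.0, 0.0, -0.13], 0.1]
[[4.8, -2.3, 0.7], [0.0, 0.0, -0.13], 0.1]
[[5.1, -1.7, 0.8], [0.0, 0.0, -0.13], 0.1]
[[5.2, -1.1, 0.7], [0.0, 0.0, -0.13], 0.1]
[[5.3, -0.3, 0.7], [0.0, 0.0, -0.13], 0.1]
[[5.4, 0.3, 0.8], [0.0, 0.0, -0.12], 0.1]
[[5.2, 1.0, 0.7], [0.0, 0.0, -0.13], 0.1]
[[5.1, 1.6, 0.7], [0.0, 0.0, -0.13], 0.1]
[[4.8, 2.3, 0.7], [0.0, 0.0, -0.13], 0.1]
[[4.5, 2.9, 0.8], [0.0, 0.0, -0.13], 0.1]
[[4.1, 3.4, 0.7], [0.0, 0.0, -0.12], 0.1]
[[3.6, 4.0, 0.7], [0.0, 0.0, -0.13], 0.1]
-- [0.4197 0.2068 0.13  ] 32.9
[[0.0, 0.0, 1.9], [0.0, 0.0, 0.0], 0.1]
[[0.0, 0.0, 1.9], [0.0, 0.0, 0.0], 0.1]
[[0.0, 0.0, 1.9], [0.0, 0.0, 0.0], 0.1]
[[0.0, 0.0, 1.9], [0.0, 0.0, 0.0], 0.1]
[[0.0, -0.1, 1.9], [0.0, 0.0, 0.0], 0.1]
-- [0.4197 0.2068 0.035 ] 32.9
```

Emit:
drive_tool --motion '[[[3.0, -4.4, 0.7], [0, 0, -0.13], 0.1], [[3.6, -4.0, 0.8], [0, 0, -0.13], 0.1], [[4.1, -3.4, 0.7], [0, 0, -0.12], 0.1], [[4.4, -3.0, 0.7], [0, 0, -0.13], 0.1], [[4.8, -2.3, 0.7], [0, 0, -0.13], 0.1]]'

```text
time_s: 0.72
position: [0.2211, -0.2873, 0.2024]
tcp_rot: [0.908, 0.419, 0.0, -0.0]
wrist_force: [1.2, -0.0, 0.1]
finger_gap: 0.0407
grip_force: 0.0
```

Emit:
drive_tool --motion '[[[5.1, -1.7, 0.8], [0, 0, -0.13], 0.1], [[5.2, -1.1, 0.7], [0, 0, -0.13], 0.1], [[5.3, -0.3, 0.7], [0, 0, -0.13], 0.1], [[5.4, 0.3, 0.8], [0, 0, -0.12], 0.1], [[5.2, 1.0, 0.7], [0, 0, -0.13], 0.1]]'

```text
time_s: 1.35
position: [0.3208, -0.0397, 0.1656]
tcp_rot: [0.73, 0.684, 0.0, 0.0]
wrist_force: [-0.3, -2.0, -0.7]
finger_gap: 0.0401
grip_force: 0.0
```

Emit:
drive_tool --motion '[[[5.1, 1.6, 0.7], [0, 0, -0.13], 0.1], [[4.8, 2.3, 0.7], [0, 0, -0.13], 0.1], [[4.5, 2.9, 0.8], [0, 0, -0.13], 0.1], [[4.1, 3.4, 0.7], [0, 0, -0.12], 0.1], [[3.6, 4.0, 0.7], [0, 0, -0.13], 0.1]]'

```text
time_s: 1.98
position: [0.4203, 0.2086, 0.1293]
tcp_rot: [0.477, 0.879, -0.0, -0.0]
wrist_force: [-0.2, -1.6, 0.7]
finger_gap: 0.04
grip_force: 0.0
```

Run:
```python
from plan import *
B=bar(0);s=arm.observe();d=snap('wrist','w1.png');print(np.round(d['tool_from_camera'],3),d['fx'])
go([([B[0],B[1],.035],32.9,5,.1)])
print(s['position'],s['finger_gap'],s['time_s'])
T=np.array(d['tool_from_camera'])
for l in [(-.098,-.04,.048),(-.098,.04,.048),(-.075,-.075,.03),(-.075,.075,.03)]:
    t=R.from_quat(s['tcp_rot']).inv().apply(np.array(st(*l))-s['position']);c=T[:3,:3].T@(t-T[:3,3]);print(l,(d['fx']*c[0]/c[2]+d['cx']).round(),(d['fy']*c[1]/c[2]+d['cy']).round())
```

```text
[[ 0.001 -0.967 -0.256  0.066]
 [ 1.     0.     0.001  0.001]
 [-0.001 -0.256  0.967 -0.145]
 [ 0.     0.     0.     1.   ]] 310.464697924843
[[-0.1, -0.1, 1.9], [0.0, 0.0, 0.0], 0.1]
[[0.0, -0.1, 1.8], [0.0, 0.0, 0.0], 0.1]
[[-0.1, -0.1, 1.9], [0.0, 0.0, 0.01], 0.1]
[[-0.1, -0.1, 1.9], [0.0, 0.0, 0.0], 0.1]
[[-0.1, -0.1, 1.9], [0.0, 0.0, 0.0], 0.1]
-- [0.4197 0.2068 0.035 ] 32.9
[0.42032852 0.20857916 0.12932051] 0.04000274912928374 1.975
(-0.098, -0.04, 0.048) 318.0 258.0
(-0.098, 0.04, 0.048) 318.0 157.0
(-0.075, -0.075, 0.03) 344.0 286.0
(-0.075, 0.075, 0.03) 349.0 108.0
```

View pics/w1.png

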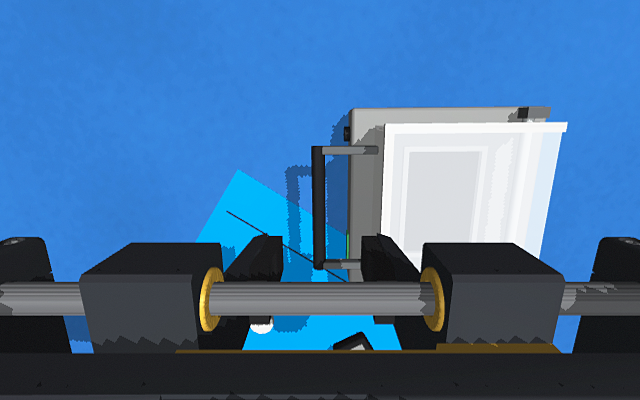

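The wrist view has the bar running vertically at u≈318 from v≈148 to 268, midway between the fingers and matching the prediction. I'll descend and grip.

Emit:
drive_tool --motion '[[[-0.1, -0.1, 1.9], [0, 0, 0], 0.1], [[0, -0.1, 1.8], [0, 0, 0], 0.1], [[-0.1, 0, 1.9], [0, 0, 0], 0.1], [[-0.1, 0, 1.9], [0, 0, 0], 0.1], [[0, 0, 1.9], [0, 0, 0], 0.1]]'

```text
time_s: 2.65
position: [0.4199, 0.2029, 0.035]
tcp_rot: [0.479, 0.878, -0.0, -0.0]
wrist_force: [0.4, 0.5, -0.1]
finger_gap: 0.0394
grip_force: 0.0
```

Emit:
drive_tool --motion '[[[0, 0, 0], [0, 0, 0], 1], [[0, 0, 0], [0, 0, 0], 1], [[0, 0, 0], [0, 0, 0], 1], [[0, 0, 0], [0, 0, 0], 1]]'

```text
time_s: 3.15
position: [0.4208, 0.2034, 0.0364]
tcp_rot: [0.479, 0.878, 0.001, 0.001]
wrist_force: [1.9, 2.3, 0.5]
finger_gap: 0.0088
grip_force: 30.0
```

Run:
```python
from plan import *
s=arm.observe();off=np.array(s['position'])-bar(0);print(off,s['finger_gap'],s['grip_force'],s['wrist_force'])
go([(np.array(bar(t))+off,32.9,1,1) for t in np.linspace(0,1.89,16)[1:]])
```

```text
[ 0.00107835 -0.00335397 -0.01160775] 0.008847716385938082 30.004540979862213 [1.93910351 2.33852613 0.49782085]
[[0.0, 0.3, -2.0], [0.0, 0.0, 0.0], 1]
-- [0.4233 0.2051 0.0561] 32.9
[[0.0, 0.6, -1.9], [0.0, 0.0, 0.0], 1]
-- [0.4279 0.208  0.0753] 32.9
[[0.0, 0.7, -1.8], [0.0, 0.0, 0.0], 1]
-- [0.4345 0.2123 0.0937] 32.9
[[0.0, 1.1, -1.7], [0.0, 0.0, 0.0], 1]
-- [0.443  0.2178 0.111 ] 32.9
[[0.0, 1.2, -1.6], [0.0, 0.0, 0.0], 1]
-- [0.4532 0.2244 0.1268] 32.9
[[0.0, 1.4, -1.4], [0.0, 0.0, 0.0], 1]
-- [0.465 0.232 0.141] 32.9
[[0.0, 1.6, -1.3], [0.0, 0.0, 0.0], 1]
-- [0.4782 0.2406 0.1533] 32.9
[[0.0, 1.7, -1.0], [0.0, 0.0, 0.0], 1]
-- [0.4926 0.2499 0.1635] 32.9
[[0.0, 1.8, -0.8], [0.0, 0.0, 0.0], 1]
-- [0.508  0.2598 0.1715] 32.9
[[0.0, 1.9, -0.5], [0.0, 0.0, 0.0], 1]
-- [0.5241 0.2702 0.1771] 32.9
[[0.0, 2.0, -0.4], [0.0, 0.0, 0.0], 1]
-- [0.5406 0.2809 0.1803] 32.9
[[0.0, 2.0, 0.0], [0.0, 0.0, 0.0], 1]
-- [0.5574 0.2918 0.1809] 32.9
[[0.1, 2.0, 0.2], [0.0, 0.0, 0.0], 1]
-- [0.5741 0.3026 0.1791] 32.9
[[0.0, 1.9, 0.4], [0.0, 0.0, 0.0], 1]
-- [0.5905 0.3132 0.1748] 32.9
[[0.0, 1.9, 0.7], [0.0, 0.0, 0.0], 1]
-- [0.6062 0.3234 0.168 ] 32.9
```

Emit:
drive_tool --motion '[[[0, 0.3, -2.0], [0, 0, 0], 1], [[0, 0.6, -1.9], [0, 0, 0], 1], [[0, 0.7, -1.8], [0, 0, 0], 1], [[0, 1.1, -1.7], [0, 0, 0], 1], [[0, 1.2, -1.6], [0, 0, 0], 1]]'

```text
time_s: 3.78
position: [0.4516, 0.2237, 0.126]
tcp_rot: [0.479, 0.878, -0.002, -0.001]
wrist_force: [0.3, -0.7, -3.4]
finger_gap: 0.0091
grip_force: 30.0
```

Emit:
drive_tool --motion '[[[0, 1.4, -1.4], [0, 0, 0], 1], [[0, 1.6, -1.3], [0, 0, 0], 1], [[0, 1.7, -1.0], [0, 0, 0], 1], [[0, 1.8, -0.8], [0, 0, 0], 1], [[0, 1.9, -0.5], [0, 0, 0], 1]]'

```text
time_s: 4.4
position: [0.5227, 0.27, 0.1776]
tcp_rot: [0.479, 0.878, -0.0, -0.001]
wrist_force: [-6.9, 0.4, 8.2]
finger_gap: 0.0092
grip_force: 30.1
```

Emit:
drive_tool --motion '[[[0, 2.0, -0.4], [0, 0, 0], 1], [[0, 2.0, 0], [0, 0, 0], 1], [[0.1, 2.0, 0.2], [0, 0, 0], 1], [[0, 1.9, 0.4], [0, 0, 0], 1], [[0, 0, 0], [0, 0, 0], 1]]'

```text
time_s: 5.03
position: [0.5898, 0.314, 0.1739]
tcp_rot: [0.479, 0.878, 0.001, 0.0]
wrist_force: [-0.5, 2.9, 2.2]
finger_gap: 0.0094
grip_force: 30.0
```

Run:
```python
from plan import *
snap('scene','s2.png');s=arm.observe();print(s['position'],s['wrist_force'],s['grip_force'])
```

```text
[0.58945018 0.3137135  0.17406359] [-0.27005899  3.7555356   2.47640506] 30.029945969581604
```

View pics/s2.png

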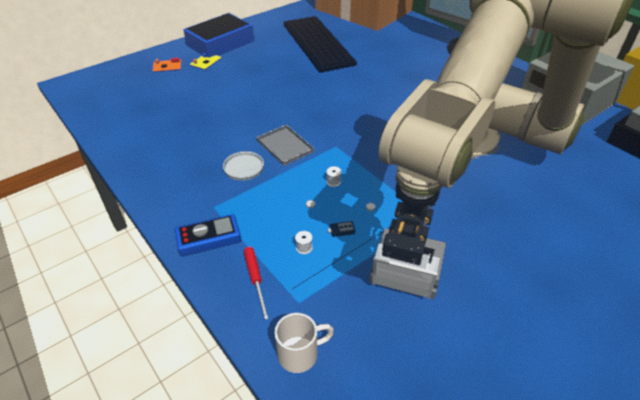

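The guard is up at about 1.76 rad and still held in the fingers. One more push takes it to about 1.88, then I'll release and rise.

Emit:
drive_tool --motion '[[[0, 1.0, 0.3], [0, 0, 0], 1], [[0, 0.9, 0.4], [0, 0, 0], 1], [[0, 0, 0], [0, 0, 0], 0.3], [[0, 0, 0], [0, 0, 0], 0.1], [[0, 0, -3], [0, 0, 0], 0.1]]'

```text
time_s: 5.7
position: [0.6047, 0.3225, 0.1948]
tcp_rot: [0.48, 0.877, -0.002, -0.002]
wrist_force: [0.6, 0.6, 0.2]
finger_gap: 0.0365
grip_force: 0.0
```

Run:
```python
from plan import *
s=arm.observe();print(s['wrist_force'])
F=[.5505,.080]
go([(np.array(s['position'])+[0,0,.05],32.9,1,.1),([.53,.19,.235],50,4,-.2),([F[0],F[1],.11],61.3,5,-.2)])
```

```text
[0.58241181 0.57799745 0.20144124]
[[0.0, 0.0, -5.0], [-0.01, 0.0, 0.0], 0.1]
-- [0.6047 0.3225 0.2448] 32.9
[[-1.8, -3.4, 0.2], [0.0, 0.0, -0.08], -0.2]
[[-1.5, -3.5, 0.3], [0.0, 0.0, -0.07], -0.2]
[[-1.2, -3.6, 0.2], [0.0, 0.0, -0.08], -0.2]
[[-1.0, -3.6, 0.2], [0.0, 0.0, -0.07], -0.2]
-- [0.53  0.19  0.235] 50
[[-1.7, -1.4, 2.5], [0.0, 0.0, -0.04], -0.2]
[[-1.7, -1.5, 2.5], [0.0, 0.0, -0.04], -0.2]
[[-1.6, -1.6, 2.5], [0.0, 0.0, -0.04], -0.2]
[[-1.6, -1.7, 2.5], [0.0, 0.0, -0.04], -0.2]
[[-1.4, -1.7, 2.5], [0.0, 0.0, -0.04], -0.2]
-- [0.5505 0.08   0.11  ] 61.3
```

Emit:
drive_tool --motion '[[[0, 0, -5.0], [0, 0, 0], 0.1], [[-1.8, -3.4, 0.2], [0, 0, -0.08], -0.2], [[-1.5, -3.5, 0.3], [0, 0, -0.07], -0.2], [[-1.2, -3.6, 0.2], [0, 0, -0.08], -0.2], [[-1.0, -3.6, 0.2], [0, 0, -0.07], -0.2]]'

```text
time_s: 6.32
position: [0.5299, 0.1896, 0.2378]
tcp_rot: [0.342, 0.94, -0.0, 0.0]
wrist_force: [0.8, 0.1, -0.7]
finger_gap: 0.0525
grip_force: 0.0
```

Emit:
drive_tool --motion '[[[-1.7, -1.4, 2.5], [0, 0, -0.04], -0.2], [[-1.7, -1.5, 2.5], [0, 0, -0.04], -0.2], [[-1.6, -1.6, 2.5], [0, 0, -0.04], -0.2], [[-1.6, -1.7, 2.5], [0, 0, -0.04], -0.2], [[-1.4, -1.7, 2.5], [0, 0, -0.04], -0.2]]'

```text
time_s: 6.95
position: [0.5501, 0.0789, 0.1122]
tcp_rot: [0.247, 0.969, -0.0, 0.0]
wrist_force: [0.4, 0.5, 0.3]
finger_gap: 0.0527
grip_force: 0.0
```

```bash
cat >> h.py <<'E'
def wpix(d,s,P):
    T=np.array(d['tool_from_camera']);t=R.from_quat(s['tcp_rot']).inv().apply(np.array(P)-s['position']);c=T[:3,:3].T@(t-T[:3,3])
    return [round(d['fx']*c[0]/c[2]+d['cx']),round(d['fy']*c[1]/c[2]+d['cy'])]
def wray(d,s,u,v,z):
    T=np.array(d['tool_from_camera']);r=R.from_quat(s['tcp_rot']);a=r.as_matrix()@T[:3,:3]@np.array([(u-d['cx'])/d['fx'],(v-d['cy'])/d['fy'],1]);o=r.apply(T[:3,3])+s['position']
    return (o+a*(z-o[2])/a[2]).round(4)
E
python3 - <<'E'
from plan import *
s=arm.observe();d=snap('wrist','w2.png');print(s['position'])
a=np.radians(-28.5);u=np.array([np.cos(a),np.sin(a)]);v=np.array([-u[1],u[0]])
for i in(-.03,.03):
  for j in(-.018,.018): print(wpix(d,s,[*(np.array([.5505,.08])+u*i+v*j),.014]))
E
```

```text
[0.55008158 0.07886614 0.11216974]
[299, 165]
[344, 165]
[300, 236]
[343, 236]
```

View pics/w2.png

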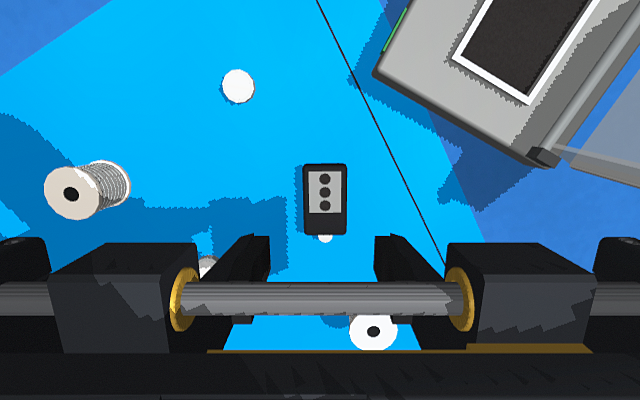

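The fob's top face runs from (303,164) to (346,236), about 3 px right of the prediction, and the eyelet is at (325,238). The nest rim's near outer corners are at (527,104) and (452,58).

Run:
```python
from plan import *
import json
s=arm.observe()
d=arm.grab_frame('wrist')
c=wray(d,s,324.3,200,.014);print('fob',c)
a=wray(d,s,527,104,.035);b=wray(d,s,452,58,.035);print(a,b,np.linalg.norm(a-b),'yaw',np.degrees(np.arctan2(*(a-b)[:2][::-1])),'mid',(a+b)/2,'pred',st(0,-.046,.035), st(.032,-.046,.035),st(-.032,-.046,.035))
go([([c[0],c[1],.03],61.5,3,-.2),([c[0],c[1],.0082],61.5,2,-.2)])
```

```text
fob [0.5485 0.0807 0.014 ]
[0.5501 0.2353 0.035 ] [0.4993 0.2019 0.035 ] 0.06079638147126852 yaw 33.32413230404849 mid [0.5247 0.2186 0.035 ] pred [np.float64(0.5269860246977308), np.float64(0.221377486231417), 0.035] [np.float64(0.553853860362832), np.float64(0.23875906862983848), 0.035] [np.float64(0.5001181890326296), np.float64(0.20399590383299554), 0.035]
[[0.0, 0.1, 2.7], [0.0, 0.0, 0.0], -0.2]
[[0.1, 0.0, 2.7], [0.0, 0.0, 0.0], -0.2]
[[0.0, 0.1, 2.7], [0.0, 0.0, 0.0], -0.2]
-- [0.5485 0.0807 0.03  ] 61.5
[[0.0, 0.0, 1.1], [0.0, 0.0, 0.0], -0.2]
[[0.0, 0.0, 1.1], [0.0, 0.0, 0.0], -0.2]
-- [0.5485 0.0807 0.0082] 61.5
```

Emit:
drive_tool --motion '[[[0, 0.1, 2.7], [0, 0, 0], -0.2], [[0.1, 0, 2.7], [0, 0, 0], -0.2], [[0, 0.1, 2.7], [0, 0, 0], -0.2], [[0, 0, 1.1], [0, 0, 0], -0.2], [[0, 0, 1.1], [0, 0, 0], -0.2]]'

```text
time_s: 7.68
position: [0.5507, 0.0826, 0.0103]
tcp_rot: [0.247, 0.969, 0.0, 0.001]
wrist_force: [-0.1, 0.7, -0.5]
finger_gap: 0.0528
grip_force: 0.0
```

Emit:
drive_tool --motion '[[[0, 0, 0.1], [0, 0, 0], -0.2], [[0, 0, 0], [0, 0, 0], 1], [[0, 0, 0], [0, 0, 0], 1], [[0, 0, 0], [0, 0, 0], 1]]'

```text
time_s: 8.18
position: [0.5505, 0.0823, 0.0093]
tcp_rot: [0.247, 0.969, 0.0, 0.001]
wrist_force: [-0.5, -0.3, 3.8]
finger_gap: 0.0353
grip_force: 30.0
```

Run:
```python
from plan import *
s=arm.observe();print(s['position'],s['finger_gap'],s['grip_force'],s['wrist_force'])
p=np.array(s['position']);N=st(-.004,0,.12)
go([(p+[0,0,.11],61.5,3,1),(N,32.9,7,1)])
```

```text
[0.55048357 0.08230309 0.009327  ] 0.03526717717902221 29.999120235443115 [-0.5060177  -0.26272425  3.7858844 ]
[[0.0, 0.0, -3.7], [0.0, 0.0, 0.0], 1]
[[0.0, 0.0, -3.6], [0.0, 0.0, 0.0], 1]
[[0.0, 0.0, -3.7], [0.0, 0.0, 0.0], 1]
-- [0.5505 0.0823 0.1193] 61.5
[[1.9, 1.8, 0.0], [0.0, 0.0, 0.07], 1]
[[1.9, 1.8, 0.0], [0.0, 0.0, 0.07], 1]
[[2.1, 1.5, 0.0], [0.0, 0.0, 0.07], 1]
[[2.2, 1.4, 0.0], [0.0, 0.0, 0.07], 1]
[[2.3, 1.3, -0.1], [0.0, 0.0, 0.07], 1]
[[2.4, 1.1, 0.0], [0.0, 0.0, 0.08], 1]
[[2.4, 0.9, 0.0], [0.0, 0.0, 0.07], 1]
-- [0.4986 0.2578 0.12  ] 32.9
```

Emit:
drive_tool --motion '[[[0, 0, -3.7], [0, 0, 0], 1], [[0, 0, -3.6], [0, 0, 0], 1], [[0, 0, -3.7], [0, 0, 0], 1], [[0, 0, 0], [0, 0, 0], 1]]'

```text
time_s: 8.68
position: [0.5512, 0.0823, 0.1213]
tcp_rot: [0.247, 0.969, 0.001, 0.003]
wrist_force: [-0.2, -0.8, -0.9]
finger_gap: 0.0356
grip_force: 30.0
```

Emit:
drive_tool --motion '[[[1.9, 1.8, 0], [0, 0, 0.07], 1], [[1.9, 1.8, 0], [0, 0, 0.07], 1], [[2.1, 1.5, 0], [0, 0, 0.07], 1], [[2.2, 1.4, 0], [0, 0, 0.07], 1], [[2.3, 1.3, 0], [0, 0, 0.07], 1]]'

```text
time_s: 9.3
position: [0.5123, 0.2082, 0.1175]
tcp_rot: [0.413, 0.911, -0.001, -0.001]
wrist_force: [0.4, 0.4, -1.1]
finger_gap: 0.0354
grip_force: 30.0
```

Emit:
drive_tool --motion '[[[2.4, 1.1, 0], [0, 0, 0.08], 1], [[2.4, 0.9, 0], [0, 0, 0.07], 1], [[0, 0, 0], [0, 0, 0], 1]]'

```text
time_s: 9.68
position: [0.4975, 0.2584, 0.1176]
tcp_rot: [0.478, 0.878, -0.001, -0.001]
wrist_force: [0.4, -1.0, 0.1]
finger_gap: 0.0352
grip_force: 30.0
```

Run:
```python
from plan import *
s=arm.observe();print(s['position'],s['finger_gap'],s['wrist_force'])
d=snap('wrist','w3.png')
for x,y in [(-.032,-.046),(-.032,.046),(.032,.046),(.032,-.046)]: print(wpix(d,s,st(x,y,.035)))
```

```text
[0.49746375 0.25840387 0.11761963] 0.035198822692336 [ 0.42090509 -0.98306055  0.12281656]
[286, 264]
[282, 148]
[370, 148]
[366, 264]
```

View pics/w3.png

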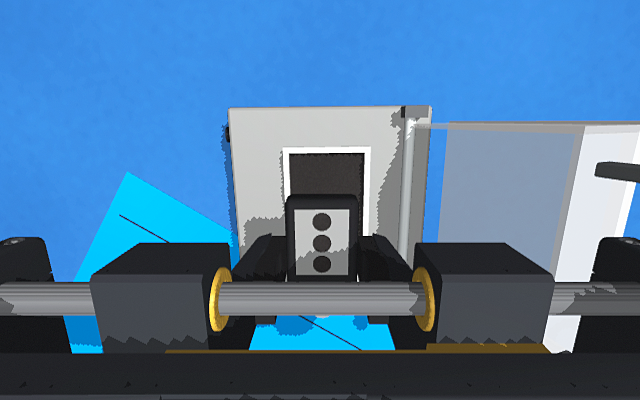

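The nest rim's far corners are at (283,147) and (370,147), within 1 px of the prediction. The fob is held straight between the fingers, and the raised hood on the right is clear. I'll lower the fob, offset toward +y because the eyelet points to -y.

Run:
```python
from plan import *
go([(st(-.004,.004,.046),32.9,4,1)])
```

```text
[[0.1, 0.0, 1.8], [0.0, 0.0, 0.0], 1]
[[0.1, 0.0, 1.8], [0.0, 0.0, 0.0], 1]
[[0.1, 0.1, 1.8], [0.0, 0.0, 0.0], 1]
[[0.1, 0.0, 1.8], [0.0, 0.0, 0.0], 1]
-- [0.4965 0.2612 0.046 ] 32.9
```

Emit:
drive_tool --motion '[[[0.1, 0, 1.8], [0, 0, 0], 1], [[0.1, 0, 1.8], [0, 0, 0], 1], [[0.1, 0.1, 1.8], [0, 0, 0], 1], [[0.1, 0, 1.8], [0, 0, 0], 1], [[0, 0, 0], [0, 0, 0], 1]]'

```text
time_s: 10.35
position: [0.4967, 0.2602, 0.0454]
tcp_rot: [0.479, 0.878, -0.001, -0.001]
wrist_force: [-0.1, 0.3, -0.3]
finger_gap: 0.0354
grip_force: 30.0
```

Emit:
drive_tool --motion '[[[0, 0, 0.2], [0, 0, 0], 1], [[0, 0, 0.2], [0, 0, 0], 1], [[0, 0, 0.2], [0, 0, 0], 1], [[0, 0, 0], [0, 0, 0], 1]]'

```text
time_s: 10.85
position: [0.4971, 0.2614, 0.0408]
tcp_rot: [0.479, 0.878, 0.0, 0.0]
wrist_force: [-0.7, -0.3, -0.2]
finger_gap: 0.0355
grip_force: 30.0
```

Emit:
drive_tool --motion '[[[0, 0, 0.1], [0, 0, 0], 1], [[0, 0, 0.1], [0, 0, 0], 1], [[0, 0, 0], [0, 0, 0], 1]]'

```text
time_s: 11.22
position: [0.4972, 0.2614, 0.0393]
tcp_rot: [0.479, 0.878, 0.0, 0.0]
wrist_force: [-1.5, 0.3, 5.1]
finger_gap: 0.0353
grip_force: 30.0
```

It has touched the nest floor (5 N), so I'll release, rise and look.

Emit:
drive_tool --motion '[[[0, 0, 0], [0, 0, 0], 0], [[0, 0, 0], [0, 0, 0], -0.2], [[0, 0, -3], [0, 0, 0], -0.2], [[0, 0, -5], [0, 0, 0], -0.2], [[0, 0, -5], [0, 0, 0], 0.1]]'

```text
time_s: 11.85
position: [0.4969, 0.2613, 0.17]
tcp_rot: [0.479, 0.878, -0.0, -0.0]
wrist_force: [1.0, -0.0, -0.5]
finger_gap: 0.0455
grip_force: 0.0
```

Run:
```python
from plan import *
s=arm.observe();d=snap('wrist','w4.png');print(s['position'],s['wrist_force'])
for x,y in [(-.028,-.042),(.028,.042)]: print(wpix(d,s,st(x,y,.035)))
np.save('w4.npy',np.r_[s['position'],s['tcp_rot']])
B=np.array(bar(1.88))
go([(st(.03,0,.24),32.9,2,.1),([B[0],B[1],.24],32.9,3,.1),(B-[0,0,.0125],32.9,3,.1)])
```

```text
[0.49693902 0.26128949 0.17002379] [ 0.96017849 -0.02761477 -0.5328042 ]
[295, 238]
[355, 150]
[[-0.2, 1.6, -3.1], [0.01, 0.0, 0.0], 0.1]
[[-0.1, 1.6, -3.2], [0.0, 0.0, 0.0], 0.1]
-- [0.5272 0.2763 0.24  ] 32.9
[[0.0, 3.0, 0.0], [0.0, 0.0, 0.0], 0.1]
[[0.0, 3.1, 0.0], [0.0, 0.0, 0.0], 0.1]
[[0.0, 3.0, 0.0], [0.0, 0.0, 0.0], 0.1]
-- [0.6039 0.3259 0.24  ] 32.9
[[0.0, 0.0, 2.4], [0.0, 0.0, 0.0], 0.1]
[[0.0, 0.0, 2.4], [0.0, 0.0, 0.0], 0.1]
[[0.0, 0.0, 2.4], [0.0, 0.0, 0.0], 0.1]
-- [0.6039 0.3259 0.1677] 32.9
```

View pics/w4.png

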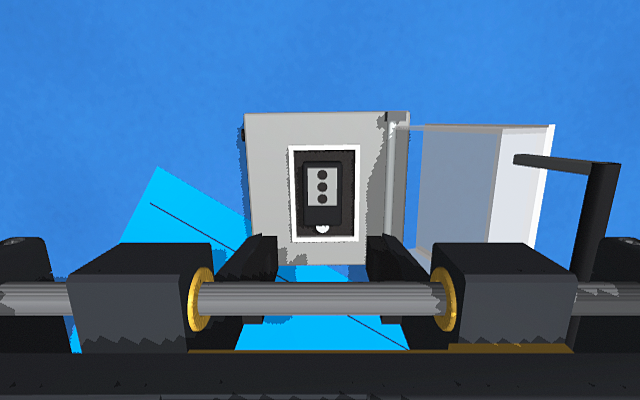

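The fob lies flat and buttons-up inside the nest, with its face centre at (322,193), the nest centre at (323,194), and the eyelet at (322,229) inside the rim. The bar is at the right. Next I'll close the guard, approaching from above.

Emit:
drive_tool --motion '[[[0, 0, -3.5], [0, 0, 0], 0.1], [[0, 0, -3.5], [0, 0, 0], 0.1], [[0, 4.0, 0], [0, 0, 0], 0.1], [[0, 4.0, 0], [0, 0, 0], 0.1], [[-0.1, 4.4, 0], [0, 0, 0], 0.1]]'

```text
time_s: 12.52
position: [0.6029, 0.3282, 0.2386]
tcp_rot: [0.479, 0.878, 0.0, 0.0]
wrist_force: [0.1, -0.0, -0.3]
finger_gap: 0.04
grip_force: 0.0
```

Run:
```python
from plan import *
s=arm.observe();print(s['position'])
G=[.6047,.323,.168];go([(G,32.9,4,.1)])
off=np.array(G)-bar(1.89);print(off)
go([(np.array(bar(t))+off*t/1.89+np.array([.0011,-.0034,-.0116])*(1-t/1.89),32.9,1,1) for t in np.linspace(1.89,-.02,16)[1:]],start=(G,32.9))
```

```text
[0.60290532 0.32821061 0.23858321]
[[-0.1, 0.0, 1.8], [0.0, 0.0, 0.0], 0.1]
[[-0.2, -0.1, 1.7], [0.0, 0.0, 0.0], 0.1]
[[-0.1, 0.0, 1.8], [0.0, 0.0, 0.0], 0.1]
[[-0.1, 0.0, 1.8], [0.0, 0.0, 0.0], 0.1]
-- [0.6047 0.323  0.168 ] 32.9
[-0.00046818 -0.00374249 -0.01162538]
[[0.0, -1.9, -0.7], [0.0, 0.0, 0.0], 1]
-- [0.5889 0.3127 0.1748] 32.9
[[0.0, -2.0, -0.4], [0.0, 0.0, 0.0], 1]
-- [0.5724 0.302  0.1791] 32.9
[[0.0, -2.0, -0.2], [0.0, 0.0, 0.0], 1]
-- [0.5556 0.2911 0.1809] 32.9
[[0.0, -2.0, 0.1], [0.0, 0.0, 0.0], 1]
-- [0.5388 0.2802 0.1802] 32.9
[[0.0, -1.9, 0.3], [0.0, 0.0, 0.0], 1]
-- [0.5222 0.2694 0.1769] 32.9
[[0.0, -2.0, 0.6], [0.0, 0.0, 0.0], 1]
-- [0.5061 0.2589 0.171 ] 32.9
[[0.0, -1.8, 0.8], [0.0, 0.0, 0.0], 1]
-- [0.4907 0.2489 0.1628] 32.9
[[0.0, -1.7, 1.1], [0.0, 0.0, 0.0], 1]
-- [0.4763 0.2396 0.1523] 32.9
[[0.0, -1.6, 1.2], [0.0, 0.0, 0.0], 1]
-- [0.4632 0.2311 0.1397] 32.9
[[0.0, -1.4, 1.5], [0.0, 0.0, 0.0], 1]
-- [0.4515 0.2235 0.1252] 32.9
[[0.0, -1.2, 1.6], [0.0, 0.0, 0.0], 1]
-- [0.4415 0.2169 0.109 ] 32.9
[[0.0, -0.9, 1.8], [0.0, 0.0, 0.0], 1]
-- [0.4333 0.2116 0.0914] 32.9
[[0.0, -0.8, 1.8], [0.0, 0.0, 0.0], 1]
-- [0.427  0.2074 0.0728] 32.9
[[-0.1, -0.5, 2.0], [0.0, 0.0, 0.0], 1]
-- [0.4228 0.2047 0.0532] 32.9
[[0.0, -0.3, 2.0], [0.0, 0.0, 0.0], 1]
-- [0.4206 0.2032 0.0332] 32.9
```

Emit:
drive_tool --motion '[[[-0.1, 0, 1.8], [0, 0, 0], 0.1], [[-0.2, -0.1, 1.7], [0, 0, 0], 0.1], [[-0.1, 0, 1.8], [0, 0, 0], 0.1], [[-0.1, 0, 1.8], [0, 0, 0], 0.1]]'

```text
time_s: 13.02
position: [0.6038, 0.3228, 0.1666]
tcp_rot: [0.479, 0.878, -0.0, -0.0]
wrist_force: [0.3, -0.0, 0.5]
finger_gap: 0.0396
grip_force: 0.0
```

Emit:
drive_tool --motion '[[[0, 0, 0], [0, 0, 0], 1], [[0, 0, 0], [0, 0, 0], 1], [[0, 0, 0], [0, 0, 0], 1], [[0, 0, 0], [0, 0, 0], 1]]'

```text
time_s: 13.52
position: [0.6044, 0.3231, 0.1689]
tcp_rot: [0.479, 0.878, 0.001, 0.001]
wrist_force: [2.1, 1.0, 3.3]
finger_gap: 0.009
grip_force: 30.0
```

Bar gripped (gap 9 mm). Next I'll lower the guard along the arc.

Emit:
drive_tool --motion '[[[0, -1.9, -0.7], [0, 0, 0], 1], [[0, -2.0, -0.4], [0, 0, 0], 1], [[0, -2.0, -0.2], [0, 0, 0], 1], [[0, -2.0, 0.1], [0, 0, 0], 1], [[0, -1.9, 0.3], [0, 0, 0], 1]]'

```text
time_s: 14.15
position: [0.5221, 0.2694, 0.178]
tcp_rot: [0.479, 0.878, 0.001, 0.002]
wrist_force: [5.4, -0.7, -1.6]
finger_gap: 0.009
grip_force: 30.0
```

Emit:
drive_tool --motion '[[[0, -2.0, 0.6], [0, 0, 0], 1], [[0, -1.8, 0.8], [0, 0, 0], 1], [[0, -1.7, 1.1], [0, 0, 0], 1], [[0, -1.6, 1.2], [0, 0, 0], 1], [[0, -1.4, 1.5], [0, 0, 0], 1]]'

```text
time_s: 14.78
position: [0.4508, 0.2234, 0.1254]
tcp_rot: [0.479, 0.878, 0.001, 0.002]
wrist_force: [6.1, -0.8, -1.0]
finger_gap: 0.0085
grip_force: 30.0
```

Emit:
drive_tool --motion '[[[0, -1.2, 1.6], [0, 0, 0], 1], [[0, -0.9, 1.8], [0, 0, 0], 1], [[0, -0.8, 1.8], [0, 0, 0], 1], [[0, -0.5, 1.9], [0, 0, 0], 1], [[0, 0, 0], [0, 0, 0], 1]]'

```text
time_s: 15.4
position: [0.4223, 0.2052, 0.0534]
tcp_rot: [0.479, 0.878, 0.0, 0.001]
wrist_force: [3.9, -2.0, -2.5]
finger_gap: 0.0089
grip_force: 30.0
```

Emit:
drive_tool --motion '[[[0, -0.1, 0.7], [0, 0, 0], 1], [[0, -0.1, 0.7], [0, 0, 0], 1], [[0, 0, 0.3], [0, 0, 0], 1], [[0, 0, 0.1], [0, 0, 0], 1], [[0, 0, 0], [0, 0, 0], 1]]'

```text
time_s: 16.02
position: [0.4204, 0.2041, 0.0367]
tcp_rot: [0.479, 0.878, 0.0, 0.001]
wrist_force: [1.0, -5.2, 12.2]
finger_gap: 0.009
grip_force: 30.1
```

The guard is back at its closed height (0.0367, against 0.0364 before lifting) with 12 N from the stop. I'll release it and rise.

Emit:
drive_tool --motion '[[[0, 0, -0.2], [0, 0, 0], 1], [[0, 0, 0], [0, 0, 0], 0.3], [[0, 0, 0], [0, 0, 0], 0.1], [[0, 0, -4], [0, 0, 0], 0.1], [[0, 0, -5.5], [0, 0, 0], 0.1]]'

```text
time_s: 16.65
position: [0.4186, 0.2044, 0.1329]
tcp_rot: [0.479, 0.878, -0.001, -0.002]
wrist_force: [0.2, -0.4, -0.6]
finger_gap: 0.0396
grip_force: 0.0
```

Run:
```python
from plan import *
s=arm.observe();print(s['position'],s['finger_gap'])
go([([.441,.0655,.12],0,6,.1)])
```

```text
[0.41862773 0.20438203 0.13291637] 0.03962979388103647
[[-2.1, -0.9, 0.2], [0.0, 0.0, 0.1], 0.1]
[[-2.3, -0.7, 0.2], [0.0, 0.0, 0.09], 0.1]
[[-2.3, -0.6, 0.2], [0.0, 0.0, 0.1], 0.1]
[[-2.3, -0.2, 0.3], [0.0, 0.0, 0.09], 0.1]
[[-2.3, -0.1, 0.2], [0.0, 0.0, 0.1], 0.1]
[[-2.4, 0.1, 0.2], [0.0, 0.0, 0.09], 0.1]
-- [0.441  0.0655 0.12  ] 0
```

Emit:
drive_tool --motion '[[[-2.1, -0.9, 0.2], [0, 0, 0.1], 0.1], [[-2.3, -0.7, 0.2], [0, 0, 0.09], 0.1], [[-2.3, -0.6, 0.2], [0, 0, 0.1], 0.1], [[-2.3, -0.2, 0.3], [0, 0, 0.09], 0.1], [[-2.3, -0.1, 0.2], [0, 0, 0.1], 0.1]]'

```text
time_s: 17.27
position: [0.4381, 0.0887, 0.1214]
tcp_rot: [0.675, 0.738, -0.0, -0.0]
wrist_force: [0.1, 1.1, 0.4]
finger_gap: 0.0397
grip_force: 0.0
```

Emit:
drive_tool --motion '[[[-2.4, 0.1, 0.2], [0, 0, 0.09], 0.1], [[0, 0, 0], [0, 0, 0], 0.1]]'

```text
time_s: 17.52
position: [0.4414, 0.0647, 0.1194]
tcp_rot: [0.707, 0.707, -0.0, -0.0]
wrist_force: [-1.0, 0.1, 0.1]
finger_gap: 0.0394
grip_force: 0.0
```

```bash
cat >> h.py <<'E'
def wblob(z,guess,name=None,win=30):
    s=arm.observe();d=arm.grab_frame('wrist');g=wpix(d,s,[*guess,z]);m=cv2.cvtColor(d['color'],cv2.COLOR_RGB2HSV);m=((m[...,1]<90)&(m[...,2]>150)).astype(np.uint8)
    if name: cv2.imwrite('pics/'+name,d['color'][:,:,::-1])
    m[:, :max(g[0]-win,0)]=0;m[:,g[0]+win:]=0;m[:max(g[1]-win,0)]=0;m[g[1]+win:]=0
    n,l,st,c=cv2.connectedComponentsWithStats(m);i=1+np.argmax(st[1:,4]);p=np.argwhere(l==i)[:,::-1].astype(np.float32)
    (cc,rr)=cv2.minEnclosingCircle(p);print('pred',g,'found',np.round(cc,1),round(rr,1),'n',len(p),'world',wray(d,s,*cc,z),'tcp',np.round(s['position'],4))
E
python3 - <<'E'
from plan import *
wblob(.0077,[.4406,.0653],'w5.png')
go([([.441,.0655,.003],0,5,.1)])
E
```

```text
pred [319, 198] found [320.8 196.4] 14.1 n 609 world [0.4418 0.0671 0.0077] tcp [0.4414 0.0647 0.1194]
[[0.0, 0.0, 2.3], [0.0, 0.0, 0.0], 0.1]
[[0.0, 0.0, 2.4], [0.0, 0.0, 0.0], 0.1]
[[0.0, 0.0, 2.3], [0.0, 0.0, 0.0], 0.1]
[[0.0, 0.0, 2.3], [0.0, 0.0, 0.0], 0.1]
[[0.0, 0.0, 2.4], [0.0, 0.0, 0.0], 0.1]
-- [0.441  0.0655 0.003 ] 0
```

View pics/w5.png

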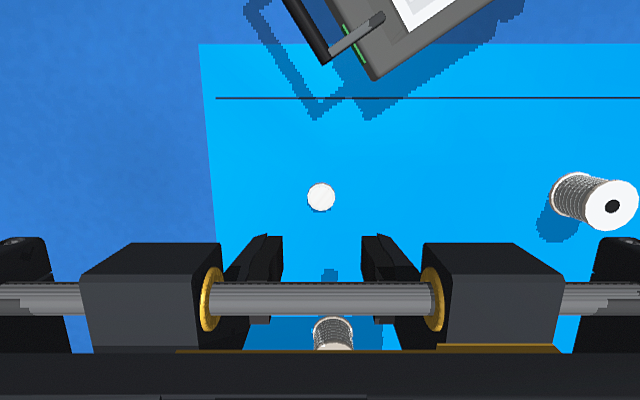

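The cell is at (321,196), between the fingers and within 2 px of the prediction, and the guard at the top appears closed. Descending and gripping.

Emit:
drive_tool --motion '[[[0.1, 0, 3.0], [0, 0, 0], 0.1], [[0, 0, 3.0], [0, 0, 0], 0.1], [[0, 0, 3.0], [0, 0, 0], 0.1], [[0, 0, 1.8], [0, 0, 0], 0.1], [[0, 0, 0.8], [0, 0, 0], 0.1]]'

```text
time_s: 18.2
position: [0.441, 0.0673, 0.003]
tcp_rot: [0.706, 0.708, -0.0, -0.001]
wrist_force: [0.1, -0.5, 0.1]
finger_gap: 0.0399
grip_force: 0.0
```

Emit:
drive_tool --motion '[[[0, 0, 0], [0, 0, 0], 1], [[0, 0, 0], [0, 0, 0], 1], [[0, 0, 0], [0, 0, 0], 1]]'

```text
time_s: 18.58
position: [0.4419, 0.0665, 0.0043]
tcp_rot: [0.707, 0.708, 0.0, 0.0]
wrist_force: [-0.1, -0.2, 0.3]
finger_gap: 0.0226
grip_force: 30.0
```

Run:
```python
from plan import *
s=arm.observe();p=np.array(s['position']);print(p,s['finger_gap'],s['grip_force'],s['wrist_force'])
go([(p+[0,0,.11],0,3,1),([.615,-.261,.115],0,7,1)])
```

```text
[0.44186723 0.06647861 0.00432941] 0.022555100223552296 30.000033974647522 [-0.12187139 -0.18169635  0.27244517]
[[0.0, 0.0, -3.7], [0.0, 0.0, 0.0], 1]
[[0.0, 0.0, -3.6], [0.0, 0.0, 0.0], 1]
[[0.0, 0.0, -3.7], [0.0, 0.0, 0.0], 1]
-- [0.4419 0.0665 0.1143] 0
[[-4.7, 2.5, 0.0], [0.0, 0.0, 0.0], 1]
[[-4.7, 2.4, 0.0], [0.0, 0.0, 0.0], 1]
[[-4.6, 2.5, 0.0], [0.0, 0.0, 0.0], 1]
[[-4.7, 2.5, 0.0], [0.0, 0.0, 0.0], 1]
[[-4.7, 2.4, 0.0], [0.0, 0.0, 0.0], 1]
[[-4.7, 2.5, 0.0], [0.0, 0.0, 0.0], 1]
[[-4.7, 2.5, 0.0], [0.0, 0.0, 0.0], 1]
-- [ 0.615 -0.261  0.115] 0
```

Emit:
drive_tool --motion '[[[0, 0, -3.0], [0, 0, 0], 1], [[0, 0, -4.0], [0, 0, 0], 1], [[0, 0, -4.0], [0, 0, 0], 1]]'

```text
time_s: 18.95
position: [0.4414, 0.0664, 0.1153]
tcp_rot: [0.707, 0.707, 0.0, 0.0]
wrist_force: [0.7, 0.3, 0.4]
finger_gap: 0.0221
grip_force: 30.0
```

Emit:
drive_tool --motion '[[[-4.7, 2.5, 0], [0, 0, 0], 1], [[-4.7, 2.4, 0], [0, 0, 0], 1], [[-4.6, 2.5, 0], [0, 0, 0], 1], [[-4.7, 2.5, 0], [0, 0, 0], 1], [[-4.7, 2.4, 0], [0, 0, 0], 1]]'

```text
time_s: 19.58
position: [0.5654, -0.1691, 0.1142]
tcp_rot: [0.707, 0.707, 0.0, 0.0]
wrist_force: [-0.3, -0.4, 0.4]
finger_gap: 0.0219
grip_force: 30.0
```

Emit:
drive_tool --motion '[[[-4.7, 2.5, 0], [0, 0, 0], 1], [[-4.7, 2.5, 0], [0, 0, 0], 1], [[0, 0, 0], [0, 0, 0], 1]]'

```text
time_s: 19.95
position: [0.6154, -0.2645, 0.1132]
tcp_rot: [0.708, 0.706, -0.0, 0.0]
wrist_force: [-0.1, 0.0, -0.1]
finger_gap: 0.022
grip_force: 30.0
```

Run:
```python
from plan import *
s=arm.observe();d=snap('wrist','w6.png');p=np.array(s['position']);print(p,s['finger_gap'],s['grip_force'])
print([wpix(d,s,[.6145+.058*np.cos(a),-.283+.058*np.sin(a),.014]) for a in (0,1.57,3.14,4.71)])
go([([.6145,-.261,.0115],0,4,1)])
```

```text
[ 0.61538655 -0.2645053   0.11322602] 0.021977006328921782 29.99990165233612
[[389, 224], [319, 154], [249, 224], [319, 287]]
[[0.0, 0.0, 2.5], [0.0, 0.0, 0.0], 1]
[[0.1, 0.0, 2.6], [0.0, 0.0, 0.0], 1]
[[0.0, 0.0, 2.5], [0.0, 0.0, 0.0], 1]
[[0.0, 0.0, 2.6], [0.0, 0.0, 0.0], 1]
-- [ 0.6145 -0.261   0.0115] 0
```

View pics/w6.png

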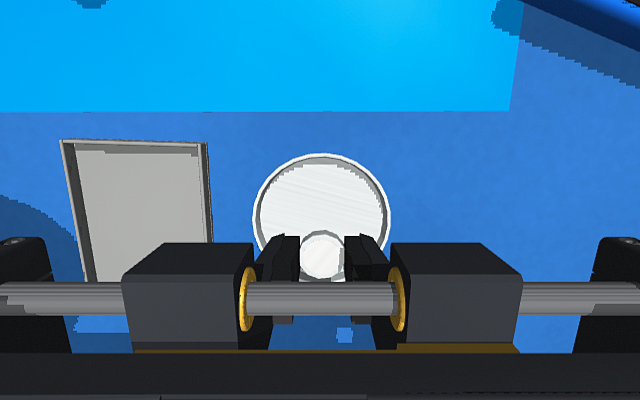

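The dish rim spans u 252–390 with its far edge at v≈153, as predicted. The cell is held flat at (321,256). I'll lower it and release with a small opening.

Emit:
drive_tool --motion '[[[0.1, 0, 3.0], [0, 0, 0], 1], [[0.1, 0, 3.0], [0, 0, 0], 1], [[0.1, 0, 3.0], [0, 0, 0], 1], [[0, -0.1, 1.4], [0, 0, 0], 1], [[0, 0, 0], [0, 0, 0], 1]]'

```text
time_s: 20.62
position: [0.6136, -0.2577, 0.0097]
tcp_rot: [0.707, 0.708, -0.0, -0.001]
wrist_force: [-0.8, 0.5, -0.3]
finger_gap: 0.0222
grip_force: 30.0
```

Emit:
drive_tool --motion '[[[0, 0, 0.1], [0, 0, 0], 1], [[0, 0, 0], [0, 0, 0], 0.3], [[0, 0, 0], [0, 0, 0], 0.3], [[0, 0, -3.0], [0, 0, 0], 0.3], [[0, 0, -5.0], [0, 0, 0], 0.1]]'

```text
time_s: 21.25
position: [0.6132, -0.2581, 0.0884]
tcp_rot: [0.707, 0.707, -0.0, -0.002]
wrist_force: [-0.3, -0.4, 0.8]
finger_gap: 0.0385
grip_force: 0.0
```

Run:
```python
from plan import *
go([([.558,-.0405,.11],0,5,.1)])
```

```text
[[4.4, -1.1, -0.4], [0.0, 0.0, 0.0], 0.1]
[[4.3, -1.1, -0.4], [0.0, 0.0, 0.0], 0.1]
[[4.4, -1.1, -0.5], [0.0, 0.0, 0.0], 0.1]
[[4.3, -1.1, -0.4], [0.0, 0.0, 0.0], 0.1]
[[4.4, -1.1, -0.4], [0.0, 0.0, 0.0], 0.1]
-- [ 0.558  -0.0405  0.11  ] 0
```

Emit:
drive_tool --motion '[[[4.4, -1.1, -0.4], [0, 0, 0], 0.1], [[4.3, -1.1, -0.4], [0, 0, 0], 0.1], [[4.4, -1.1, -0.5], [0, 0, 0], 0.1], [[4.3, -1.1, -0.4], [0, 0, 0], 0.1], [[4.4, -1.1, -0.4], [0, 0, 0], 0.1]]'

```text
time_s: 21.88
position: [0.5583, -0.0392, 0.1103]
tcp_rot: [0.707, 0.707, 0.0, 0.0]
wrist_force: [0.3, 0.5, -0.3]
finger_gap: 0.0398
grip_force: 0.0
```

Emit:
drive_tool --motion '[[[0, 0, 0], [0, 0, 0], 0.1]]'

```text
time_s: 22.0
position: [0.5581, -0.038, 0.1105]
tcp_rot: [0.706, 0.709, 0.0, 0.0]
wrist_force: [0.7, -1.4, 0.5]
finger_gap: 0.0397
grip_force: 0.0
```

Run:
```python
from plan import *
wblob(.0077,[.558,-.0405])
go([([.558,-.0405,.003],0,4,.1)])
```

```text
pred [320, 205] found [321.2 203.1] 14.4 n 634 world [ 0.5589 -0.0392  0.0077] tcp [ 0.5581 -0.038   0.1105]
[[0.0, 0.0, 2.7], [0.0, 0.0, 0.0], 0.1]
[[0.0, 0.0, 2.7], [0.0, 0.0, 0.0], 0.1]
[[-0.1, -0.1, 2.7], [0.0, 0.0, 0.0], 0.1]
[[0.0, 0.0, 2.6], [0.0, 0.0, 0.0], 0.1]
-- [ 0.558  -0.0405  0.003 ] 0
```

Emit:
drive_tool --motion '[[[-0.2, 0, 3.0], [0, 0, 0], 0.1], [[0, 0, 3.0], [0, 0, 0], 0.1], [[0, 0, 3.0], [0, 0, 0], 0.1], [[0, 0, 1.7], [0, 0, 0], 0.1], [[0, 0, 0], [0, 0, 0], 0.1]]'

```text
time_s: 22.68
position: [0.5589, -0.0438, 0.0019]
tcp_rot: [0.707, 0.707, -0.0, -0.0]
wrist_force: [-0.4, -1.2, 0.4]
finger_gap: 0.0397
grip_force: 0.0
```

Emit:
drive_tool --motion '[[[0, 0, 0], [0, 0, 0], 1], [[0, 0, 0], [0, 0, 0], 1], [[0, 0, 0], [0, 0, 0], 1], [[0, 0, -4], [0, 0, 0], 1], [[0, 0, -6], [0, 0, 0], 1]]'

```text
time_s: 23.3
position: [0.5579, -0.0423, 0.1029]
tcp_rot: [0.707, 0.707, -0.001, -0.002]
wrist_force: [0.4, 0.1, 0.5]
finger_gap: 0.0225
grip_force: 30.0
```

Run:
```python
from plan import *
go([([.614,-.305,.11],0,5,1),([.614,-.305,.0095],0,4,1)])
```

```text
[[-5.3, 1.1, -0.2], [0.0, 0.0, 0.0], 1]
[[-5.2, 1.1, -0.1], [0.0, 0.0, 0.0], 1]
[[-5.3, 1.1, -0.2], [0.0, 0.0, 0.0], 1]
[[-5.2, 1.2, -0.1], [0.0, 0.0, 0.0], 1]
[[-5.3, 1.1, -0.2], [0.0, 0.0, 0.0], 1]
-- [ 0.614 -0.305  0.11 ] 0
[[0.0, 0.0, 2.5], [0.0, 0.0, 0.0], 1]
[[0.0, 0.0, 2.5], [0.0, 0.0, 0.0], 1]
[[0.0, 0.0, 2.6], [0.0, 0.0, 0.0], 1]
[[0.0, 0.0, 2.5], [0.0, 0.0, 0.0], 1]
-- [ 0.614  -0.305   0.0095] 0
```

Emit:
drive_tool --motion '[[[-5.3, 1.1, -0.2], [0, 0, 0], 1], [[-5.2, 1.1, -0.1], [0, 0, 0], 1], [[-5.3, 1.1, -0.2], [0, 0, 0], 1], [[-5.2, 1.2, -0.1], [0, 0, 0], 1], [[-5.3, 1.1, -0.2], [0, 0, 0], 1]]'

```text
time_s: 23.92
position: [0.6151, -0.3071, 0.1109]
tcp_rot: [0.707, 0.707, 0.0, -0.0]
wrist_force: [1.6, -0.1, 0.3]
finger_gap: 0.0227
grip_force: 30.0
```

Emit:
drive_tool --motion '[[[0, 0, 2.5], [0, 0, 0], 1], [[0, 0, 2.5], [0, 0, 0], 1], [[0, 0, 2.6], [0, 0, 0], 1], [[0, 0, 2.4], [0, 0, 0], 1], [[0, 0, 0], [0, 0, 0], 1]]'

```text
time_s: 24.55
position: [0.6141, -0.3048, 0.0091]
tcp_rot: [0.707, 0.707, -0.0, -0.002]
wrist_force: [-0.3, 0.3, -0.0]
finger_gap: 0.0226
grip_force: 30.0
```

Emit:
drive_tool --motion '[[[0, 0, 0.2], [0, 0, 0], 1], [[0, 0, 0], [0, 0, 0], 0.3], [[0, 0, 0], [0, 0, 0], 0.3], [[0, 0, -4.0], [0, 0, 0], 0.3], [[0, 0, -6.0], [0, 0, 0], -0.3]]'

```text
time_s: 25.18
position: [0.6143, -0.305, 0.1087]
tcp_rot: [0.707, 0.707, -0.0, -0.002]
wrist_force: [0.8, 0.7, -0.4]
finger_gap: 0.0388
grip_force: 0.0
```

Run:
```python
from plan import *
go([([.4505,-.0725,.12],0,5,-.4)])
```

```text
[[4.7, -3.3, -0.2], [0.0, 0.0, 0.0], -0.4]
[[4.6, -3.2, -0.2], [0.0, 0.0, 0.0], -0.4]
[[4.7, -3.3, -0.2], [0.0, 0.0, 0.0], -0.4]
[[4.6, -3.3, -0.2], [0.0, 0.0, 0.0], -0.4]
[[4.7, -3.3, -0.2], [0.0, 0.0, 0.0], -0.4]
-- [ 0.4505 -0.0725  0.12  ] 0
```

Emit:
drive_tool --motion '[[[4.7, -3.3, -0.2], [0, 0, 0], -0.4], [[4.6, -3.2, -0.2], [0, 0, 0], -0.4], [[4.7, -3.3, -0.2], [0, 0, 0], -0.4], [[4.6, -3.3, -0.2], [0, 0, 0], -0.4], [[4.7, -3.3, -0.2], [0, 0, 0], -0.4]]'

```text
time_s: 25.8
position: [0.4496, -0.0713, 0.1193]
tcp_rot: [0.707, 0.707, 0.0, 0.001]
wrist_force: [0.5, 0.3, 0.5]
finger_gap: 0.0614
grip_force: 0.0
```

Emit:
drive_tool --motion '[[[0, 0, 0], [0, 0, 0], -0.4]]'

```text
time_s: 25.92
position: [0.4488, -0.0701, 0.1195]
tcp_rot: [0.706, 0.708, -0.0, -0.0]
wrist_force: [0.6, -1.1, 0.8]
finger_gap: 0.0617
grip_force: 0.0
```

Run:
```python
from plan import *
s=arm.observe();d=snap('wrist','w7.png');print([wpix(d,s,[.4505+.02*np.cos(a),-.0725+.02*np.sin(a),.04]) for a in (0,1.57,3.14,4.71)])
go([([.4505,-.0725,.01],0,5,-.4)])
```

```text
[[349, 213], [323, 187], [296, 213], [322, 237]]
[[0.0, 0.0, 2.2], [0.0, 0.0, 0.0], -0.4]
[[0.0, 0.0, 2.2], [0.0, 0.0, 0.0], -0.4]
[[0.0, 0.0, 2.2], [0.0, 0.0, 0.0], -0.4]
[[0.0, 0.0, 2.2], [0.0, 0.0, 0.0], -0.4]
[[-0.1, 0.0, 2.2], [0.0, 0.0, 0.0], -0.4]
-- [ 0.4505 -0.0725  0.01  ] 0
```

View pics/w7.png

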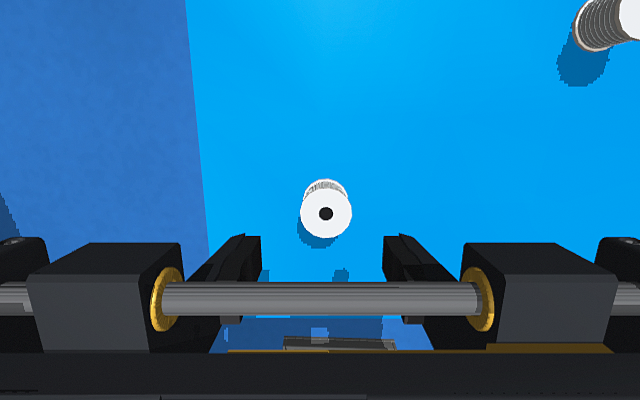

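The spool's hole is at (326,213), about 3 px from the prediction and well inside the open fingers. I'll shift +0.3 cm in tool y, descend and grip.

Emit:
drive_tool --motion '[[[0, 0.2, 2.2], [0, 0, 0], -0.4], [[-0.1, 0.1, 2.2], [0, 0, 0], -0.4], [[-0.1, 0, 2.2], [0, 0, 0], -0.4], [[0, 0, 2.2], [0, 0, 0], -0.4], [[0, 0, 2.2], [0, 0, 0], -0.4]]'

```text
time_s: 26.6
position: [0.4551, -0.076, 0.008]
tcp_rot: [0.707, 0.707, 0.0, 0.001]
wrist_force: [0.3, 0.5, -0.3]
finger_gap: 0.0618
grip_force: 0.0
```

Emit:
drive_tool --motion '[[[0, 0, 0], [0, 0, 0], 1], [[0, 0, 0], [0, 0, 0], 1], [[0, 0, 0], [0, 0, 0], 1], [[0, 0, -3], [0, 0, 0], 1], [[0, 0, -4], [0, 0, 0], 1]]'

```text
time_s: 27.22
position: [0.4535, -0.0745, 0.0797]
tcp_rot: [0.707, 0.707, -0.0, -0.0]
wrist_force: [0.1, -0.9, -1.0]
finger_gap: 0.0358
grip_force: 30.0
```

Run:
```python
from plan import *
s=arm.observe();print(s['position'])
go([([.463,-.2585,.08],0,5,1)])
```

```text
[ 0.45349994 -0.0745192   0.07970211]
[[-3.7, 0.2, 0.0], [0.0, 0.0, 0.0], 1]
[[-3.7, 0.2, 0.0], [0.0, 0.0, 0.0], 1]
[[-3.6, 0.2, 0.0], [0.0, 0.0, 0.0], 1]
[[-3.7, 0.1, 0.0], [0.0, 0.0, 0.0], 1]
[[-3.7, 0.2, 0.0], [0.0, 0.0, 0.0], 1]
-- [ 0.463  -0.2585  0.08  ] 0
```

Emit:
drive_tool --motion '[[[-3.7, 0.2, 0], [0, 0, 0], 1], [[-3.7, 0.2, 0], [0, 0, 0], 1], [[-3.6, 0.2, 0], [0, 0, 0], 1], [[-3.7, 0.1, 0], [0, 0, 0], 1], [[-3.7, 0.2, 0], [0, 0, 0], 1]]'

```text
time_s: 27.85
position: [0.4629, -0.2599, 0.0794]
tcp_rot: [0.707, 0.707, 0.0, 0.001]
wrist_force: [0.4, 0.6, -1.0]
finger_gap: 0.0355
grip_force: 30.0
```

Emit:
drive_tool --motion '[[[0, 0, 0], [0, 0, 0], 1]]'

```text
time_s: 27.98
position: [0.4631, -0.2608, 0.0792]
tcp_rot: [0.708, 0.707, -0.0, 0.001]
wrist_force: [0.4, 0.2, -1.1]
finger_gap: 0.0353
grip_force: 30.0
```

Run:
```python
from plan import *
s=arm.observe();d=snap('wrist','w8.png');print(s['position'],[wpix(d,s,[.463+x,-.2897+y,.015]) for x,y in((-.055,.075),(.055,.075),(.055,-.075))])
go([([.463,-.2585,.014],0,4,1)])
```

```text
[ 0.4630513  -0.26077386  0.07919114] [[237, 150], [402, 150], [390, 341]]
[[0.0, 0.0, 1.6], [0.0, 0.0, 0.0], 1]
[[0.0, 0.0, 1.7], [0.0, 0.0, 0.0], 1]
[[0.0, 0.0, 1.6], [0.0, 0.0, 0.0], 1]
[[0.1, 0.0, 1.6], [0.0, 0.0, 0.0], 1]
-- [ 0.463  -0.2585  0.014 ] 0
```

View pics/w8.png

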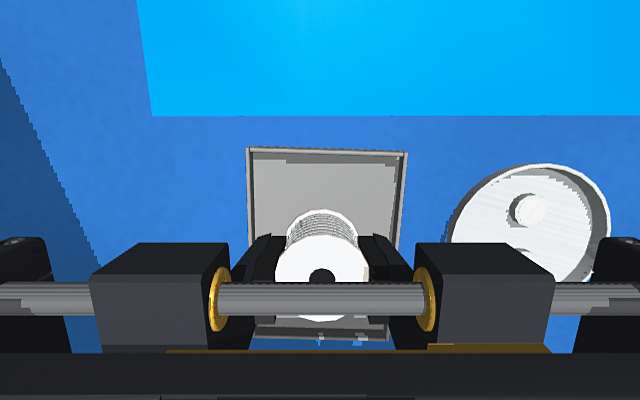

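The spool is held upright with its hole at (322,277). The tray's far corners are at (247,149) and (408,155), so the tray sits about 4 mm further +x and is turned about -2.5°. The cell in the dish at (530,210) lies flat. I'll shift 0.4 cm, lower and release with a limited opening.

Emit:
drive_tool --motion '[[[0.1, 0.2, 1.6], [0, 0, 0], 1], [[0.1, 0.2, 1.7], [0, 0, 0], 1], [[0, 0, 1.6], [0, 0, 0], 1], [[0.1, 0, 1.6], [0, 0, 0], 1], [[0, 0, 0], [0, 0, 0], 1]]'

```text
time_s: 28.65
position: [0.4666, -0.2542, 0.0135]
tcp_rot: [0.706, 0.708, -0.0, -0.001]
wrist_force: [-0.0, 0.7, -1.5]
finger_gap: 0.0356
grip_force: 30.0
```

Emit:
drive_tool --motion '[[[0, 0, 0.1], [0, 0, 0], 1], [[0, 0, 0], [0, 0, 0], 1]]'

```text
time_s: 28.9
position: [0.4671, -0.2554, 0.0133]
tcp_rot: [0.707, 0.708, 0.0, 0.0]
wrist_force: [-0.4, 0.8, -1.0]
finger_gap: 0.0355
grip_force: 30.0
```

Emit:
drive_tool --motion '[[[0, 0, 0.1], [0, 0, 0], 1], [[0, 0, 0.1], [0, 0, 0], 1], [[0, 0, 0], [0, 0, 0], 1]]'

```text
time_s: 29.28
position: [0.4671, -0.2557, 0.0117]
tcp_rot: [0.707, 0.707, 0.0, 0.001]
wrist_force: [-1.8, 1.3, 9.3]
finger_gap: 0.0355
grip_force: 30.0
```

Contact with the tray floor, so I'll release and go on to the other spool.

Emit:
drive_tool --motion '[[[0, 0, -0.1], [0, 0, 0], 1], [[0, 0, 0], [0, 0, 0], -0.15], [[0, 0, 0], [0, 0, 0], -0.15], [[0, 0, -4.0], [0, 0, 0], -0.15], [[0, 0, -6.0], [0, 0, 0], -0.4]]'

```text
time_s: 29.9
position: [0.4663, -0.2551, 0.1117]
tcp_rot: [0.707, 0.707, -0.0, -0.002]
wrist_force: [0.8, -0.5, 0.0]
finger_gap: 0.0586
grip_force: 0.0
```

Run:
```python
from plan import *
go([([.660,.066,.12],0,7,-.4)])
```

```text
[[4.6, 2.8, -0.1], [0.0, 0.0, 0.0], -0.4]
[[4.6, 2.7, -0.1], [0.0, 0.0, 0.0], -0.4]
[[4.6, 2.8, -0.1], [0.0, 0.0, 0.0], -0.4]
[[4.5, 2.8, -0.2], [0.0, 0.0, 0.0], -0.4]
[[4.6, 2.8, -0.1], [0.0, 0.0, 0.0], -0.4]
[[4.6, 2.7, -0.1], [0.0, 0.0, 0.0], -0.4]
[[4.6, 2.8, -0.1], [0.0, 0.0, 0.0], -0.4]
-- [0.66  0.066 0.12 ] 0
```

Emit:
drive_tool --motion '[[[4.6, 2.8, -0.1], [0, 0, 0], -0.4], [[4.6, 2.7, -0.1], [0, 0, 0], -0.4], [[4.6, 2.8, -0.1], [0, 0, 0], -0.4], [[4.5, 2.8, -0.2], [0, 0, 0], -0.4], [[4.6, 2.8, -0.1], [0, 0, 0], -0.4]]'

```text
time_s: 30.52
position: [0.6064, -0.0248, 0.1178]
tcp_rot: [0.707, 0.707, -0.0, 0.0]
wrist_force: [0.3, -0.7, -0.0]
finger_gap: 0.0617
grip_force: 0.0
```

Emit:
drive_tool --motion '[[[4.6, 2.7, -0.1], [0, 0, 0], -0.4], [[4.6, 2.8, -0.1], [0, 0, 0], -0.4], [[0, 0, 0], [0, 0, 0], -0.4]]'

```text
time_s: 30.9
position: [0.6614, 0.0688, 0.1191]
tcp_rot: [0.705, 0.709, 0.0, -0.0]
wrist_force: [-0.9, -0.1, -0.6]
finger_gap: 0.0615
grip_force: 0.0
```

Run:
```python
from plan import *
s=arm.observe();d=arm.grab_frame('wrist');g=wpix(d,s,[.66,.066,.04]);print(s['position'],g)
i=d['color'].min(2);w=i[g[1]-14:g[1]+15,g[0]-14:g[0]+15];m=np.argwhere(w<90);h=m.mean(0)[::-1]+np.array(g)-14;print('hole',h,len(m),wray(d,s,*h,.04))
go([([.66,.066,.0095],0,5,-.4)])
```

```text
[0.66135198 0.06877273 0.11908682] [318, 213]
hole [319.70422535 211.14788732] 142 [0.661  0.0678 0.04  ]
[[0.0, 0.0, 2.2], [0.0, 0.0, 0.0], -0.4]
[[0.0, 0.0, 2.2], [0.0, 0.0, 0.0], -0.4]
[[0.0, 0.0, 2.2], [0.0, 0.0, 0.0], -0.4]
[[-0.1, 0.0, 2.2], [0.0, 0.0, 0.0], -0.4]
[[0.0, -0.1, 2.2], [0.0, 0.0, 0.0], -0.4]
-- [0.66   0.066  0.0095] 0
```

Emit:
drive_tool --motion '[[[0, 0, 2.2], [0, 0, 0], -0.4], [[-0.1, 0, 2.2], [0, 0, 0], -0.4], [[0, 0, 2.2], [0, 0, 0], -0.4], [[-0.1, 0, 2.2], [0, 0, 0], -0.4], [[0, 0, 2.2], [0, 0, 0], -0.4]]'

```text
time_s: 31.58
position: [0.66, 0.0619, 0.0091]
tcp_rot: [0.707, 0.707, -0.0, -0.0]
wrist_force: [0.7, -0.5, -0.7]
finger_gap: 0.0622
grip_force: 0.0
```

Emit:
drive_tool --motion '[[[0, 0, 0], [0, 0, 0], 1], [[0, 0, 0], [0, 0, 0], 1], [[0, 0, 0], [0, 0, 0], 1], [[0, 0, -4], [0, 0, 0], 1], [[0, 0, -6], [0, 0, 0], 1]]'

```text
time_s: 32.2
position: [0.6598, 0.0636, 0.11]
tcp_rot: [0.707, 0.707, -0.001, -0.001]
wrist_force: [1.1, 0.4, -1.0]
finger_gap: 0.0356
grip_force: 29.8
```

Run:
```python
from plan import *
s=arm.observe();print(s['position'])
go([([.464,-.318,.11],0,9,1)])
```

```text
[0.65975235 0.06358107 0.10997782]
[[-4.2, -2.2, 0.0], [0.0, 0.0, 0.0], 1]
[[-4.3, -2.2, 0.0], [0.0, 0.0, 0.0], 1]
[[-4.2, -2.1, 0.0], [0.0, 0.0, 0.0], 1]
[[-4.3, -2.2, 0.0], [0.0, 0.0, 0.0], 1]
[[-4.2, -2.2, 0.0], [0.0, 0.0, 0.0], 1]
[[-4.2, -2.2, 0.0], [0.0, 0.0, 0.0], 1]
[[-4.3, -2.2, 0.0], [0.0, 0.0, 0.0], 1]
[[-4.2, -2.1, 0.0], [0.0, 0.0, 0.0], 1]
[[-4.2, -2.2, 0.1], [0.0, 0.0, 0.0], 1]
-- [ 0.464 -0.318  0.11 ] 0
```

Emit:
drive_tool --motion '[[[-4.2, -2.2, 0], [0, 0, 0], 1], [[-4.3, -2.2, 0], [0, 0, 0], 1], [[-4.2, -2.1, 0], [0, 0, 0], 1], [[-4.3, -2.2, 0], [0, 0, 0], 1], [[-4.2, -2.2, 0], [0, 0, 0], 1]]'

```text
time_s: 32.83
position: [0.551, -0.1498, 0.1105]
tcp_rot: [0.707, 0.707, 0.0, 0.001]
wrist_force: [0.6, -0.2, -0.2]
finger_gap: 0.0357
grip_force: 29.8
```

Emit:
drive_tool --motion '[[[-4.2, -2.2, 0], [0, 0, 0], 1], [[-4.3, -2.2, 0], [0, 0, 0], 1], [[-4.2, -2.1, 0], [0, 0, 0], 1], [[-4.3, -2.2, 0], [0, 0, 0], 1], [[0, 0, 0], [0, 0, 0], 1]]'

```text
time_s: 33.45
position: [0.4638, -0.3212, 0.1103]
tcp_rot: [0.708, 0.706, -0.0, 0.001]
wrist_force: [-0.0, -0.7, -1.2]
finger_gap: 0.0361
grip_force: 29.8
```

Run:
```python
from plan import *
s=arm.observe();print(s['position'],s['finger_gap'])
go([([.4645,-.320,.0135],0,4,1)])
```

```text
[ 0.46378325 -0.32116582  0.11031436] 0.036089085170107636
[[0.0, 0.0, 2.4], [0.0, 0.0, 0.0], 1]
[[0.1, 0.0, 2.4], [0.0, 0.0, 0.0], 1]
[[0.0, 0.0, 2.5], [0.0, 0.0, 0.0], 1]
[[0.0, 0.1, 2.4], [0.0, 0.0, 0.0], 1]
-- [ 0.4645 -0.32    0.0135] 0
```

Emit:
drive_tool --motion '[[[0, 0, 2.4], [0, 0, 0], 1], [[0, 0, 2.4], [0, 0, 0], 1], [[0, 0.1, 2.4], [0, 0, 0], 1], [[0, 0, 2.3], [0, 0, 0], 1], [[0, 0, 0], [0, 0, 0], 1]]'

```text
time_s: 34.08
position: [0.466, -0.3173, 0.0141]
tcp_rot: [0.706, 0.708, 0.0, -0.001]
wrist_force: [-0.2, -0.2, -1.0]
finger_gap: 0.0354
grip_force: 30.0
```

Emit:
drive_tool --motion '[[[0, 0, 0.1], [0, 0, 0], 1], [[0, 0, 0.1], [0, 0, 0], 1], [[0, 0, 0], [0, 0, 0], 1]]'

```text
time_s: 34.45
position: [0.4661, -0.3186, 0.0133]
tcp_rot: [0.707, 0.707, 0.0, 0.0]
wrist_force: [0.1, -0.1, -0.9]
finger_gap: 0.0357
grip_force: 30.0
```

Emit:
drive_tool --motion '[[[0, 0, 0.1], [0, 0, 0], 1], [[0, 0, 0], [0, 0, 0], 1]]'

```text
time_s: 34.7
position: [0.4659, -0.3186, 0.0117]
tcp_rot: [0.707, 0.707, 0.0, -0.0]
wrist_force: [0.1, -0.4, -1.1]
finger_gap: 0.0359
grip_force: 30.0
```

Emit:
drive_tool --motion '[[[0, 0, 0.1], [0, 0, 0], 1], [[0, 0, 0], [0, 0, 0], 1]]'

```text
time_s: 34.95
position: [0.466, -0.3186, 0.0113]
tcp_rot: [0.707, 0.707, -0.0, 0.0]
wrist_force: [-0.2, 1.6, 5.6]
finger_gap: 0.0357
grip_force: 30.0
```

Contact. Releasing, rising, and moving clear so the top camera can see everything.

Emit:
drive_tool --motion '[[[0, 0, 0], [0, 0, 0], -0.15], [[0, 0, 0], [0, 0, 0], -0.15], [[0, 0, -4.0], [0, 0, 0], -0.15], [[0, 0, -6.0], [0, 0, 0], -0.15], [[0, 0, -6.0], [0, 0, 0], -0.15]]'

```text
time_s: 35.58
position: [0.4657, -0.3184, 0.1723]
tcp_rot: [0.707, 0.707, 0.0, -0.0]
wrist_force: [1.3, -0.1, -0.7]
finger_gap: 0.0507
grip_force: 0.0
```

Emit:
drive_tool --motion '[[[-4, -4.0, 0], [0, 0, 0], -0.15], [[-5, -4.0, 0], [0, 0, 0], -0.15], [[-5, -4.0, 0], [0, 0, 0], -0.15], [[-5, -4.0, 0], [0, 0, 0], -0.15], [[-3, -4.0, 0], [0, 0, 0], -0.15]]'

```text
time_s: 36.2
position: [0.2673, -0.537, 0.1704]
tcp_rot: [0.707, 0.707, -0.0, 0.0]
wrist_force: [-0.1, -0.7, -0.5]
finger_gap: 0.0508
grip_force: 0.0
```

Emit:
drive_tool --motion '[[[0, -5, 0], [0, 0, 0], -0.15], [[0, -4, 0], [0, 0, 0], -0.15], [[0, 0, 0], [0, 0, 0], -0.15], [[0, 0, 0], [0, 0, 0], -0.15]]'

```text
time_s: 36.7
position: [0.1796, -0.5353, 0.1707]
tcp_rot: [0.707, 0.707, 0.0, 0.0]
wrist_force: [0.3, 0.5, 0.3]
finger_gap: 0.0504
grip_force: 0.0
```

Run:
```python
from plan import *
d=snap('top','t9.png');i=d['color'][130:290,150:535][:,:,::-1];cv2.imwrite('pics/t9c.png',cv2.resize(i,None,fx=2.05,fy=2.05,interpolation=cv2.INTER_CUBIC))
for P in [st(-.098,-.04,.048),st(-.098,.04,.048),[.615,-.283,.003],[.465,-.29,.04]]: print(((np.array(proj(d,P))-[150,130])*2.05).round())
e=snap('scene','s9.png');i=cv2.imread('pics/s9.png')[110:310,200:470];cv2.imwrite('pics/s9c.png',cv2.resize(i,None,fx=2.9,fy=2.9,interpolation=cv2.INTER_CUBIC))
```

```text
[219. 255.]
[151. 297.]
[661.  96.]
[682. 239.]
```

View pics/t9c.png

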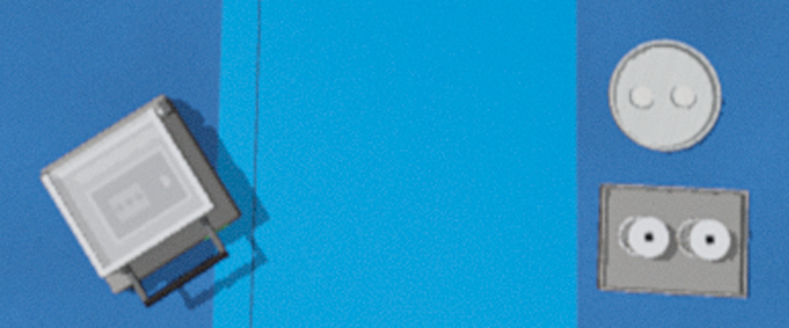

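View pics/s9c.png

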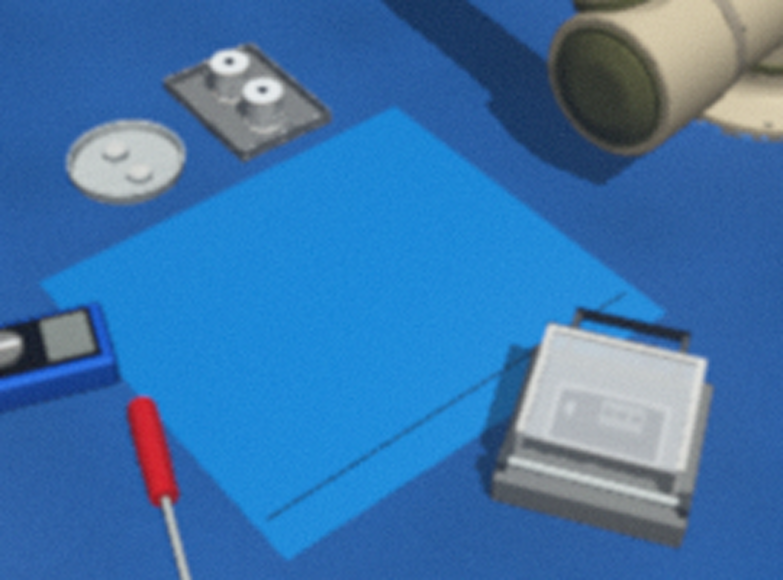

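Both cells lie flat and apart in the dish, at (641,96) and (684,96). Both spools stand in the tray, at (648,237) and (709,240). The fob shows through the closed guard, and the bar end is at the same pixel as at the start (222,278). Handing in.

```bash
python3 -c "
from cell import arm
print(arm.hand_in())"
```

```text
the job is handed in; nothing more can be done
None
```

I handed the job in at about 37 s of the 136 s allowed: both coin cells are flat and apart in the dish, both spools stand upright in the tray, and the fob lies buttons-up in the nest under the closed guard with everything released; the hand-in returned no verdict, so this rests on the final camera views.

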